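# Unload the calibration weights from the load cell

### The job

The load cell check is finished: take the stack of calibration weights off the cell one at a time from the top, leaving the rest of the stack standing where it is, and set each weight down gently, flat and upright inside the rim of the dish of its own colour. Do not drop or tip any weight, and leave the mouse and the hex key where they are.

Things in the scene. Friction and masses are not known exactly. Their poses are not given: they have to be found in the camera images.
- red_weight: red coated steel weight: upright cylinder 28 mm in diameter and 28 mm tall, about 0.13 kg (give or take a quarter). Starts flat on the yellow weight, in one stack of four (red on top, then yellow, blue, white). Origin: centre of its underside; z up along its axis.
- yellow_weight: yellow coated steel weight: upright cylinder 40 mm in diameter and 28 mm tall, about 0.27 kg (give or take a quarter). Starts flat on the blue weight, in one stack of four (red on top, then yellow, blue, white). Origin: centre of its underside; z up along its axis.
- blue_weight: blue coated steel weight: upright cylinder 53 mm in diameter and 28 mm tall, about 0.48 kg (give or take a quarter). Starts flat on the white weight, in one stack of four (red on top, then yellow, blue, white). Origin: centre of its underside; z up along its axis.
- white_weight: white coated steel weight: upright cylinder 66 mm in diameter and 28 mm tall, about 0.74 kg (give or take a quarter). Starts flat on the load cell, in one stack of four (red on top, then yellow, blue, white). Origin: centre of its underside; z up along its axis. Load cell: fixed round base 100 mm wide, pan 84 mm wide, pan top 30 mm above the table, centred under the stack.
- red_dish: storage dish for the red weight, fixed to the table: a shallow round grey dish with a red floor, 56 mm outside diameter, 48 mm inside, floor 4 mm above the table, rim 8 mm above the table and 4 mm thick. Origin: centre of its underside on the table; z up. The load cell and the four dishes swap places from start to start, at least 120 mm apart centre to centre.
- yellow_dish: storage dish for the yellow weight, fixed to the table: a shallow round grey dish with a yellow floor, 68 mm outside diameter, 60 mm inside, floor 4 mm above the table, rim 8 mm above the table and 4 mm thick. Origin: centre of its underside on the table; z up. The load cell and the four dishes swap places from start to start, at least 120 mm apart centre to centre.
- blue_dish: storage dish for the blue weight, fixed to the table: a shallow round grey dish with a blue floor, 81 mm outside diameter, 73 mm inside, floor 4 mm above the table, rim 8 mm above the table and 4 mm thick. Origin: centre of its underside on the table; z up. The load cell and the four dishes swap places from start to start, at least 120 mm apart centre to centre.
- white_dish: storage dish for the white weight, fixed to the table: a shallow round grey dish with a white floor, 94 mm outside diameter, 86 mm inside, floor 4 mm above the table, rim 8 mm above the table and 4 mm thick. Origin: centre of its underside on the table; z up. The load cell and the four dishes swap places from start to start, at least 120 mm apart centre to centre.
- mouse: loose black computer mouse, 105 x 60 x 33 mm, to be left alone. Origin: centre of its underside; x along its length.
- hex_key: loose steel L-shaped hex key lying flat, 6 mm thick, long leg 110 mm along its x, short leg 30 mm to its +y, to be left alone. Origin: on the axis of the long leg, near the middle, at table height.
Things that resemble listed ones, but are neither listed nor needed, are in the scene too. Leave any brown or turquoise look-alike of the blue_dish alone. Leave any turquoise look-alike of the blue_weight alone.

How it is judged (in metres and radians):
On the way, in this order (a step that is already met when the one before it is completed fails the run):
1. the red weight lies flat in the red dish, the rest of the stack still standing where it was (horizontal distance between red_weight and red_dish below 0.012 m and z of red_weight in the frame of red_dish between 0.001 and 0.007 m and angle between red_weight's own z axis and vertical below 0.05 rad and distance of each of yellow_weight, blue_weight, white_weight from where it was at the start of the episode below 0.02 m), for 0.2 s.
2. the yellow weight lies flat in the yellow dish, the rest of the stack still standing where it was (horizontal distance between yellow_weight and yellow_dish below 0.012 m and z of yellow_weight in the frame of yellow_dish between 0.001 and 0.007 m and angle between yellow_weight's own z axis and vertical below 0.05 rad and distance of each of blue_weight, white_weight from where it was at the start of the episode below 0.02 m), for 0.2 s.
3. the blue weight lies flat in the blue dish, the rest of the stack still standing where it was (horizontal distance between blue_weight and blue_dish below 0.012 m and z of blue_weight in the frame of blue_dish between 0.001 and 0.007 m and angle between blue_weight's own z axis and vertical below 0.05 rad and distance of white_weight from where it was at the start of the episode below 0.02 m), for 0.2 s.
4. the white weight lies flat in the white dish (horizontal distance between white_weight and white_dish below 0.012 m and z of white_weight in the frame of white_dish between 0.001 and 0.007 m and angle between white_weight's own z axis and vertical below 0.05 rad), for 0.2 s.
At the end, for the whole second after the job is handed in: Each of the four weights lies flat (within 0.05 rad) on the floor of the dish of its own colour, its centre within 12 mm of the dish's centre, at rest and released (all of step 4 and horizontal distance between red_weight and red_dish below 0.012 m and z of red_weight in the frame of red_dish between 0.001 and 0.007 m and angle between each of red_weight, yellow_weight, blue_weight's own z axis and vertical below 0.05 rad and linear speed of each of red_weight, yellow_weight, blue_weight, white_weight below 0.02 m/s and contact force between the fingers and red_weight below 0.1 N and horizontal distance between yellow_weight and yellow_dish below 0.012 m and z of yellow_weight in the frame of yellow_dish between 0.001 and 0.007 m and contact force between the fingers and yellow_weight below 0.1 N and horizontal distance between blue_weight and blue_dish below 0.012 m and z of blue_weight in the frame of blue_dish between 0.001 and 0.007 m and contact force between the fingers and blue_weight below 0.1 N and contact force between the fingers and white_weight below 0.1 N); the robot touches nothing.
It fails at once if a weight is tipped over (angle between any of red_weight, yellow_weight, blue_weight, white_weight's own z axis and vertical above 0.6 rad).
It fails at once if a weight is dropped or driven into its dish (over 0.5 m/s less than 30 mm up, as in a fall of 13 mm or more) ((horizontal distance between red_weight and red_dish below 0.05 m and z of red_weight in the frame of red_dish below 0.03 m and linear speed of red_weight above 0.5 m/s) or (horizontal distance between yellow_weight and yellow_dish below 0.05 m and z of yellow_weight in the frame of yellow_dish below 0.03 m and linear speed of yellow_weight above 0.5 m/s) or (horizontal distance between blue_weight and blue_dish below 0.05 m and z of blue_weight in the frame of blue_dish below 0.03 m and linear speed of blue_weight above 0.5 m/s) or (horizontal distance between white_weight and white_dish below 0.05 m and z of white_weight in the frame of white_dish below 0.03 m and linear speed of white_weight above 0.5 m/s)).
It fails at once if the mouse or the hex key is shifted by more than 15 mm (distance of any of mouse, hex_key from where it was at the start of the episode above 0.015 m).
It also fails if it takes over 128 s, if anything falls off the work surface, if the arm or the gripper's body presses on something with over 40 N, if the wrist force passes 120 N, or if a joint passes its speed limit or range.

### The arm

A 6-joint arm with a two-finger parallel gripper is mounted at the origin on the work surface. World frame = base frame: x ahead of the robot, y to its left, z up, the work surface at z = 0. Lengths are in mm, angles in rad, forces in N, time in s.
With the tool pointing down it reaches from about 275 to 1000 mm from the base axis. Payload 8.4 kg.
Tool frame: the origin (TCP) lies on the mounting face of the last link; the fingertips stand 173 mm ahead of it and the grasp point (between the pads) lies 155 mm ahead of it; z points along the fingers, y is the direction in which the jaws open and shut (so a half turn about z gives the same grasp; the last joint's range is limited). The gripper opens to 85 mm and grips with 20 to 120 N. Pads are 22 mm wide; open, the fingers measure 114 mm over their backs; the gripper's body (76 mm by 85 mm) begins 54 mm behind the grasp point. The pads swing forward as they close: fully open they stand 13 mm farther back than shut.
Start: joints at [1.295, 0.353, 1.633, -0, 1.155, -0.002], TCP at [168.994, 601.723, 404.681] pointing down, gripper open.
Joint ranges: [-2.63, 2.63], [-0.92, 2.1], [0.06, 2.66], [-1.3, 4.44], [0, 2.69], [-3.02, 3.02]. Speed limits (rad/s): [2.22, 2.22, 2.79, 3.14, 3.14, 3.14].

### API

Orientations are given as [roll, pitch, yaw] about the fixed x, y, z axes, in that order (R = Rz(yaw) Ry(pitch) Rx(roll)).
In Python, from rig import readout, imaging, ticket gives the robot as it stands.
- The arm moves only by the tool step_arm, never from a script. Its argument "deltas" is a list of rows, each an object with "translation": the shift along the tool's x, y, z in cm, a list of three; "rot": the turn, a rotation vector about the tool's x, y, z in rad, a list of three. In form: [{"translation": [x, y, z], "rot": [rx, ry, rz]}, ...]. A call has 1 to 8 rows; each row is the pose to reach, as a shift and turn from the pose commanded when the call began, along the tool's axes at that moment; what a row does not reach only later rows make up. A row lasts 1/8 s, in which the tool goes at most 62.5 mm and 10.7 degrees, less where a joint would pass 70% of its speed; a pose out of reach is approached as far as the arm can. A call with a gripper value outside its range is refused whole. "grip" is the closure in counts, from 0 (fully open) to 255 (shut), set as the call begins (left out, the last holds). The fingers move at their own pace and stop on an object; "squeeze" is the grip in N (left out, the last holds). Time passes only in rows, so rows that repeat a pose let the fingers close. It gives the time, the measured TCP pose, the force and the opening at its end, in the units of the state.
- readout.sense(): the state, without advancing time (a new reading comes with each control period).
- imaging.grab_frame(name): name is "side" or "top" or "wrist"; returns a dict with "image" (420x560x3 uint8, red, green, blue), "camera_matrix" (3x3 intrinsics, pixels), "k1" (the pictures are not rectified: a ray, as slopes to the right and down, at radius r is drawn at 1 + k1 r^2 times it, then the intrinsics apply), "world_to_cam" (4x4, takes a point from world to camera coordinates). Camera axes: x right, y up, looking along -z (the intrinsics and any distortion apply to the point x, -y, -z); pixel columns grow to the right and rows downward; lengths in mm; the calibration is good to about 2 mm. A picture is of the moment at which its call begins. There is no depth.
- ticket.sign_off(): hands the job in, once; it reports no verdict.
The state is a dict: "clock": time; "qpos": joint angles; "qvel": joint speeds; "joint_efforts": joint torques, N m; "eef_pos": TCP position; "tcp_rot": TCP orientation; "contact_force": force on the tool from outside, world axes, zero at the start; "wrist_torque": the same for the moment, N m; "opening": opening from 0.0 (shut) to 1.0 (fully open).
Only numpy, scipy, OpenCV 4.12 (cv2) and the standard library are available. Lean on these libraries where they do the work, as an engineer would, in place of code of your own. Each camera call takes 0.05 s, during which the arm holds its last target.

## Working session

There is one attempt and no reset: what is moved stays moved. The work goes in short steps, Python scripts to look and compute and a tool call to move; the robot and the scene stay as the last step left them, time stands still between calls to the robot, and variables do not carry over. Pictures are saved under pics/ and viewed, and the job is handed in when it is done.

Besides the shell and the picture viewer there is one more tool, called after "Request:" as name(argument=value, ...) on one line, values as JSON. step_arm: Moves the arm, as the interface text tells. Its arguments: {"type":"object","properties":{"deltas":{"type":"array","items":{"type":"object","properties":{"translation":{"type":"array","items":{"type":"number"}},"rot":{"type":"array","items":{"type":"number"}}}}},"grip":{"type":"number"},"squeeze":{"type":"number"}},"required":["deltas"]}

```bash
ls; mkdir -p pics; cat > h.py <<'E'
import numpy as np, cv2
from rig import readout, imaging, ticket
def grab(n,save=None):
    f=imaging.grab_frame(n)
    if save: cv2.imwrite('pics/'+save+'.png',f['image'][:,:,::-1])
    return f
def ray(f,u,v):
    K=np.array(f['camera_matrix'],float);k1=f['k1']
    xd=(u-K[0,2])/K[0,0];yd=(v-K[1,2])/K[1,1]
    rd=np.hypot(xd,yd);r=rd
    for _ in range(50): r=rd/(1+k1*r*r)
    s=r/rd if rd>0 else 1
    d=np.array([xd*s,-yd*s,-1.])
    T=np.array(f['world_to_cam'],float);R=T[:3,:3];t=T[:3,3]
    return -R.T@t, R.T@d
def onz(f,u,v,z):
    o,d=ray(f,u,v);return o+d*(z-o[2])/d[2]
def proj(f,p):
    T=np.array(f['world_to_cam'],float);K=np.array(f['camera_matrix'],float)
    c=T[:3,:3]@np.array(p,float)+T[:3,3];x=c[0]/-c[2];y=-c[1]/-c[2];q=1+f['k1']*(x*x+y*y)
    return np.array([K[0,0]*x*q+K[0,2],K[1,1]*y*q+K[1,2]])
E
python3 - <<'E'
from h import *
for n in('top','side','wrist'):
    f=grab(n,n+'0'); print(n,f['k1'],np.round(f['camera_matrix'],1).tolist(),np.round(ray(f,280,210),2))
print(readout.sense())
E
```

```text
pics
top -0.027312090031890845 [[396.0, 0.0, 286.0], [0.0, 396.0, 206.9], [0.0, 0.0, 1.0]] [[ 5.14420e+02 -3.21000e+01  1.14809e+03]
 [ 9.00000e-02  1.00000e-02 -1.00000e+00]]
side -0.04209543863028801 [[427.6, 0.0, 280.3], [0.0, 427.6, 210.6], [0.0, 0.0, 1.0]] [[ 3.0778e+02  5.8476e+02  7.6808e+02]
 [ 3.2000e-01 -6.5000e-01 -6.9000e-01]]
wrist -0.03962794563520992 [[378.7, 0.0, 276.2], [0.0, 378.7, 213.0], [0.0, 0.0, 1.0]] [[ 1.0377e+02  6.2092e+02  3.7460e+02]
 [ 2.5000e-01 -6.0000e-02 -9.7000e-01]]
{'clock': 0.15, 'qpos': array([ 1.29459606e+00,  3.53514708e-01,  1.63392736e+00,  1.25554041e-05,
        1.15520524e+00, -2.40740578e-03]), 'qvel': array([-3.47131677e-04, -9.30695191e-04, -4.67761282e-03,  5.20533734e-06,
        1.67968970e-03,  7.03362157e-04]), 'joint_efforts': array([ 1.07194228e-03, -6.05636716e+01, -3.42336595e+01,  7.28283635e-05,
        6.19736180e-03,  9.23222160e-05]), 'eef_pos': array([168.94863887, 601.5622993 , 404.13340741]), 'tcp_rot': array([-3.14053803e+00, -1.40202454e-05,  2.86779471e+00]), 'contact_force': array([ 0.26878497, -0.01849625, -0.20836283]), 'wrist_torque': array([ 0.0326531 , -0.00282173, -0.00118257]), 'opening': 0.998877587998167}
```

View pics/top0.png

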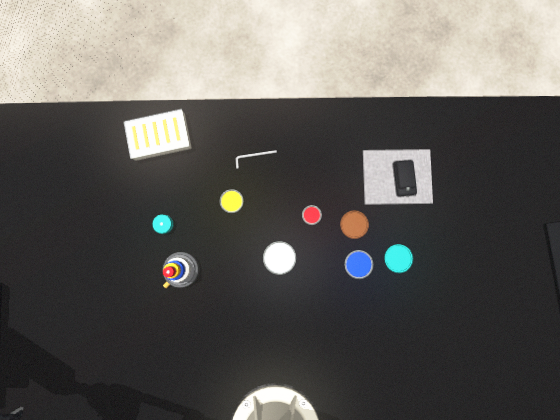

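View pics/side0.png

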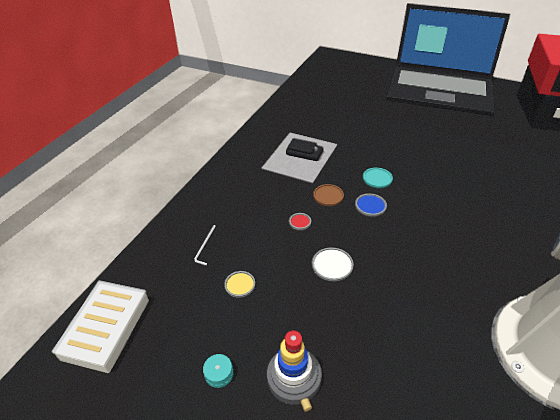

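View pics/wrist0.png

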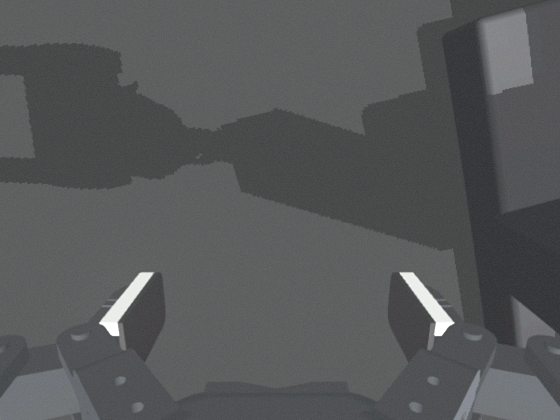

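The top picture shows the stack at about (175,270). The dishes are red (312,215), yellow (231,201), blue (358,264) and white (279,258). Look-alikes are the brown dish (354,224), the turquoise dish (398,258) and the turquoise weight (162,223). The hex key is at (255,157) and the mouse at (404,177). In the side view the stack is at (293,365). The wrist camera sees only table and shadow. Next I measure by colour.

```bash
cat > m.py <<'E'
from h import *
R={'red':((0,8),(172,180)),'yellow':((20,35),),'blue':((105,122),),'turq':((82,98),),'brown':((8,18),)}
def mask(img,c):
    hsv=cv2.cvtColor(img,cv2.COLOR_RGB2HSV)
    if c=='white': return cv2.inRange(hsv,(0,0,190),(180,40,255))
    m=0
    for a,b in R[c]: m=m|cv2.inRange(hsv,(a,110,70),(b,255,255))
    return m
def blobs(f,c,mina=40):
    n,l,s,ce=cv2.connectedComponentsWithStats(mask(f['image'],c))
    out=[]
    for i in range(1,n):
        if s[i,4]>=mina:
            cs,_=cv2.findContours((l==i).astype(np.uint8),0,1);k=max(cs,key=len)
            e=cv2.fitEllipse(k) if len(k)>=5 else None
            out.append((s[i].tolist(),ce[i],e))
    return out
E
python3 - <<'E'
from m import *
for n in('top','side'):
    f=grab(n)
    for c in('red','yellow','blue','white','turq','brown'):
        for s,ce,e in blobs(f,c,60):
            if s[4]>3000: continue
            z=4
            p=onz(f,*ce,z);
            print(n,c,s,np.round(ce,1),'c@4',np.round(p[:2],1), 'ell',None if e is None else (np.round(onz(f,*e[0],z)[:2],1),np.round(e[1],1)))
for n in('top','side'):
    f=grab(n);print(n,np.round(ray(f,280,210)[0]))
im=grab('top')['image'];c=im[160:310,130:420];cv2.imwrite('pics/tc.png',cv2.resize(c,None,fx=2.7,fy=2.7,interpolation=2)[:,:,::-1])
im=grab('side')['image'];c=im[310:415,190:340];cv2.imwrite('pics/sc.png',cv2.resize(c,None,fx=5,fy=5,interpolation=2)[:,:,::-1])
E
```

```text
top red [304, 207, 16, 16, 207] [311.5 214.5] c@4 [ 601.5 -114.4] ell (array([ 601.5, -114.4]), array([15.3, 15.4]))
top red [162, 267, 14, 10, 97] [168.7 271.5] c@4 [444.7 297.8] ell (array([444.6, 298.2]), array([ 9.4, 12.7]))
top yellow [221, 191, 21, 20, 320] [231.1 200.6] c@4 [645.9 118.3] ell (array([645.9, 118.3]), array([19.2, 19.5]))
top yellow [164, 263, 16, 15, 87] [173.6 268.7] c@4 [452.4 283.9] ell (array([447.4, 292.3]), array([13.4, 16.4]))
top blue [346, 252, 25, 25, 496] [358.3 264. ] c@4 [ 457.  -245.7] ell (array([ 457. , -245.7]), array([23.9, 24.6]))
top blue [167, 261, 18, 19, 99] [178.2 269.8] c@4 [448.9 270.5] ell (array([448.3, 286.9]), array([17.4, 21.6]))
top white [124, 110, 65, 48, 1848] [156.2 133.8] c@4 [848.5 339.9] ell (array([848.8, 340.4]), array([42.3, 72. ]))
top white [236, 151, 40, 17, 85] [251.5 155.7] c@4 [777.6  58. ] ell (array([787.8, 162.4]), array([22.5, 44.5]))
top white [364, 150, 69, 54, 2679] [395.5 176. ] c@4 [ 710.7 -363.8] ell (array([ 709.2, -370.1]), array([60.2, 79.2]))
top white [264, 243, 31, 31, 765] [279.1 257.6] c@4 [479.1 
[... 2425 characters left out ...]
] c@4 [476.9 -18.1] ell (array([477. , -18.1]), array([27.7, 37.1]))
side white [496, 299, 64, 105, 2010] [522.3 356. ] c@4 [66.5 46.1] ell (array([59.9, 36.6]), array([ 40.3, 104.4]))
side white [275, 354, 37, 29, 245] [292.1 371.3] c@4 [455.5 253.6] ell (array([461.5, 237.3]), array([33.7, 36.9]))
side turq [363, 167, 30, 21, 500] [377.4 177.2] c@4 [ 468.7 -360. ] ell (array([ 468.7, -359.9]), array([19.8, 29.9]))
side turq [203, 354, 30, 34, 800] [217.7 370.5] c@4 [582.5 310.5] ell (array([582.6, 310.3]), array([29.5, 33.6]))
side brown [313, 184, 31, 22, 536] [328.1 194.5] c@4 [ 568.9 -235.9] ell (array([ 568.9, -235.8]), array([21.2, 30. ]))
top [ 514.  -32. 1148.]
side [308. 585. 768.]
```

View pics/tc.png

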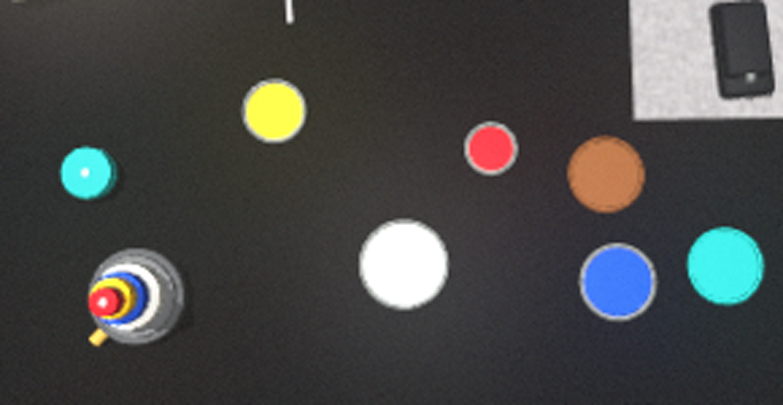

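View pics/sc.png

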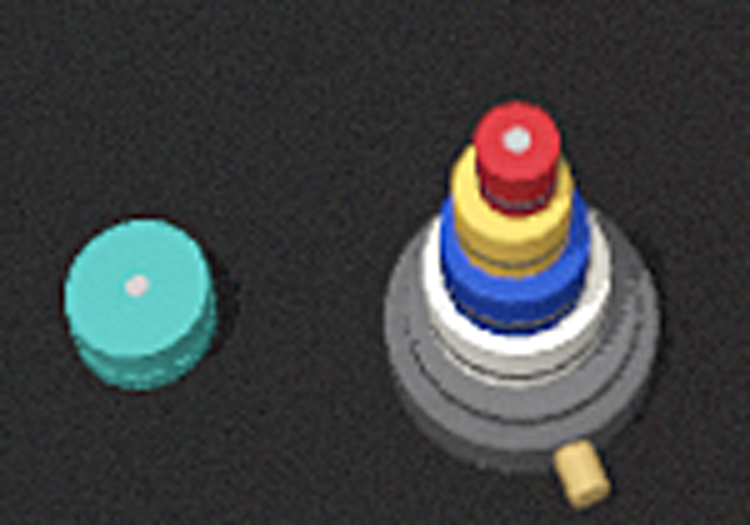

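The crops confirm that the four wanted dishes have bright floors inside a grey rim: red (312,215), yellow (231,201), blue (358,264, royal blue) and white (279,258). The brown dish (354,224), turquoise dish (398,258) and turquoise weight (162,223) are the look-alikes to leave. The stack is red over yellow over blue over white, with a white dot on top of red at side (293.4,337.8) and top (169.3,271.5).

```bash
cat > s.py <<'E'
from m import *
def dots(z,box):
    pass
E
python3 - <<'E'
from m import *
def dot(f,b):
    x0,y0,x1,y1=b;im=f['image'][y0:y1,x0:x1].astype(float)
    w=np.clip(im.min(2)-im.min(2).mean()-40,0,None)  # whiteness
    yy,xx=np.mgrid[y0:y1,x0:x1];return (w*xx).sum()/w.sum(),(w*yy).sum()/w.sum()
ft,fs=grab('top'),grab('side')
dt=dot(ft,(165,268,174,275));ds=dot(fs,(289,334,298,342))
print(dt,ds,onz(ft,*dt,142),onz(fs,*ds,142))
o1,d1=ray(ft,*dt);o2,d2=ray(fs,*ds)
A=np.stack([d1,-d2],1);t=np.linalg.lstsq(A,o2-o1,rcond=None)[0];print(o1+t[0]*d1,o2+t[1]*d2)
# lateral check: grey load cell rim & white weight silhouettes
c=(450,262)
for z,r in((142,14),(114,20),(86,26.5),(58,33),(30,42)):
    pass
# row/col extent of red in both views from contour ellipse
for f in(ft,fs):
    for s,ce,e in blobs(f,'red',60):print(s,ce,e)
E
```

```text
(np.float64(167.56561328334226), np.float64(271.49937511158714)) (np.float64(293.0527096845114), np.float64(337.5151973177971)) [453.02786999 260.81445978 142.        ] [450.79827215 260.59308159 142.        ]
[452.99285473 260.9815121  141.42621418] [450.94948506 260.25033173 141.33803448]
[304, 207, 16, 16, 207] [311.46376812 214.51207729] ((311.462890625, 214.51353454589844), (15.276896476745605, 15.427172660827637), 159.04812622070312)
[162, 267, 14, 10, 97] [168.68041237 271.46391753] ((168.55494689941406, 271.48046875), (9.39852237701416, 12.65662670135498), 75.99675750732422)
[0, 0, 178, 178, 20481] [71.6938626  63.59884771] ((67.1415786743164, 65.68801879882812), (145.5937957763672, 220.92666625976562), 53.61537551879883)
[528, 34, 32, 62, 1534] [545.14797914  62.58865711] ((545.5503540039062, 63.01187515258789), (31.073387145996094, 66.20266723632812), 179.1699676513672)
[291, 215, 19, 12, 181] [299.71270718 220.5801105 ] ((299.7259521484375, 220.57260131835938), (11.365866661071777, 17.940752029418945), 92.24137115478516)
[284, 330, 18, 23, 292] [292.85616438 340.73630137] ((292.8867492675781, 340.73651123046875), (16.563859939575195, 23.005773544311523), 175.18482971191406)
```

```bash
python3 - <<'E'
from h import *
from scipy.spatial.transform import Rotation as Ro
s=readout.sense();R=Ro.from_euler('xyz',s['tcp_rot'])
d=np.array([452,260.7,400])-np.array([168.994,601.723,404.681])
print(R.inv().apply(d)/10, (R.inv()*Ro.from_euler('xyz',[np.pi,0,np.pi])).as_rotvec())
E
```

```text
[-36.46735261 -25.17984011   0.46667853] [ 4.72699480e-05 -3.53455220e-07 -2.73798142e-01]
```

Request:
step_arm(deltas=[{"translation": [-4.5, -3.1, 0], "rot": [0, 0, -0.04]}, {"translation": [-10, -6.9, 0], "rot": [0, 0, -0.09]}, {"translation": [-15.5, -10.7, 0], "rot": [0, 0, -0.14]}, {"translation": [-21, -14.5, 0.1], "rot": [0, 0, -0.19]}, {"translation": [-26.5, -18.3, 0.2], "rot": [0, 0, -0.24]}, {"translation": [-31.5, -21.7, 0.4], "rot": [0, 0, -0.274]}, {"translation": [-35, -24.2, 0.46], "rot": [0, 0, -0.274]}, {"translation": [-36.47, -25.18, 0.47], "rot": [0, 0, -0.274]}], grip=0, squeeze=40)

```text
clock: 1.55
eef_pos: [453.5, 258.4, 400.1]
tcp_rot: [-3.141, 0.001, 3.139]
contact_force: [0.7, 0.4, 0.2]
opening: 1.0
```

Request:
step_arm(deltas=[{"translation": [0, 0, 0], "rot": [0, 0, 0]}, {"translation": [0, 0, 0], "rot": [0, 0, 0]}])

```text
clock: 1.8
eef_pos: [451.4, 261.6, 400.0]
tcp_rot: [3.141, -0.0, -3.141]
contact_force: [0.4, -0.1, 0.3]
opening: 1.0
```

```bash
python3 - <<'E'
from m import *
s=readout.sense();print(s['clock'],s['eef_pos'],s['tcp_rot'],s['contact_force'])
f=grab('wrist','w1');print(proj(f,(452,260.7,142)),ray(f,280,210))
grab('side','s1')
E
```

```text
1.8 [451.41041726 261.56467253 399.96510961] [ 3.14126921e+00 -4.04060361e-04 -3.14080139e+00] [ 0.42046365 -0.11713696  0.25851337]
[273.32254976 219.96224999] (array([383.69064148, 262.49300373, 370.55930656]), array([ 0.26103864,  0.01007358, -0.96536069]))
```

View pics/w1.png

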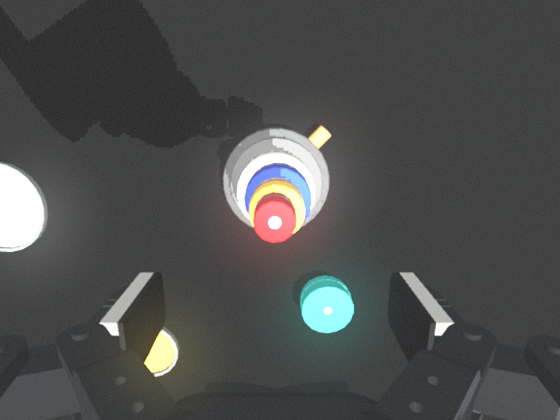

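View pics/s1.png

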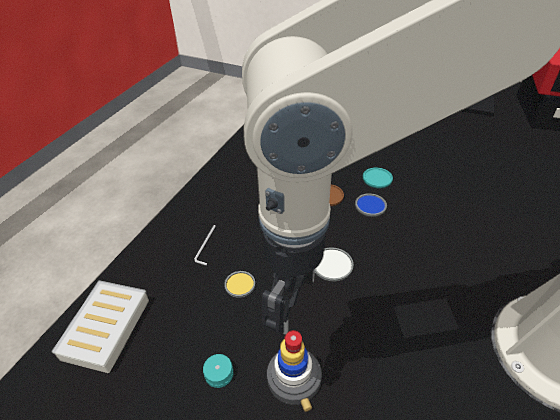

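The wrist view shows the red weight's dot at (275,222), against a predicted (273,220), so the position agrees to about 1 mm. The open fingertips work out at about 160 mm ahead of the TCP, which fits the description. Now I descend around the red weight.

Request:
step_arm(deltas=[{"translation": [0, 0.05, 2.5], "rot": [0, 0, 0]}, {"translation": [0, 0.05, 6], "rot": [0, 0, 0]}, {"translation": [0, 0.05, 9], "rot": [0, 0, 0]}, {"translation": [0, 0.05, 10.4], "rot": [0, 0, 0]}, {"translation": [0, 0.05, 10.7], "rot": [0, 0, 0]}, {"translation": [0, 0.05, 10.7], "rot": [0, 0, 0]}, {"translation": [0, 0.05, 10.7], "rot": [0, 0, 0]}])

```text
clock: 2.78
eef_pos: [452.4, 261.5, 294.0]
tcp_rot: [3.141, 0.002, -3.141]
contact_force: [-0.6, -0.6, -0.5]
opening: 0.999
```

```bash
python3 - <<'E'
from m import *
s=readout.sense();print(s['clock'],s['eef_pos'],s['tcp_rot'],s['contact_force'])
f=grab('wrist','w2');print(proj(f,(452,260.7,142)))
f=grab('side')
c=f['image'][250:415,200:400];cv2.imwrite('pics/s2.png',cv2.resize(c,None,fx=3.5,fy=3.5,interpolation=2)[:,:,::-1])
E
```

```text
2.775 [452.39377718 261.46410619 293.99831663] [ 3.14070079e+00  1.55789606e-03 -3.14134298e+00] [-0.63161445 -0.58041401 -0.47998153]
[271.10232925 300.86575224]
```

View pics/w2.png

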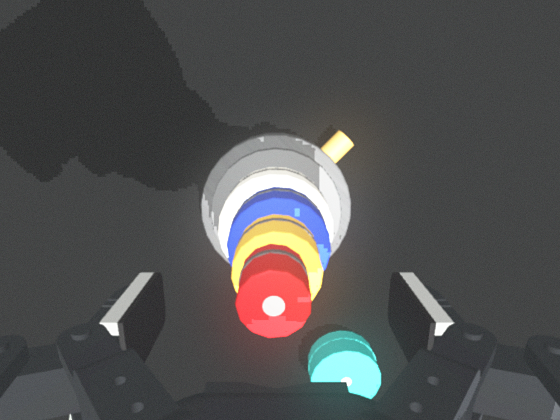

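View pics/s2.png

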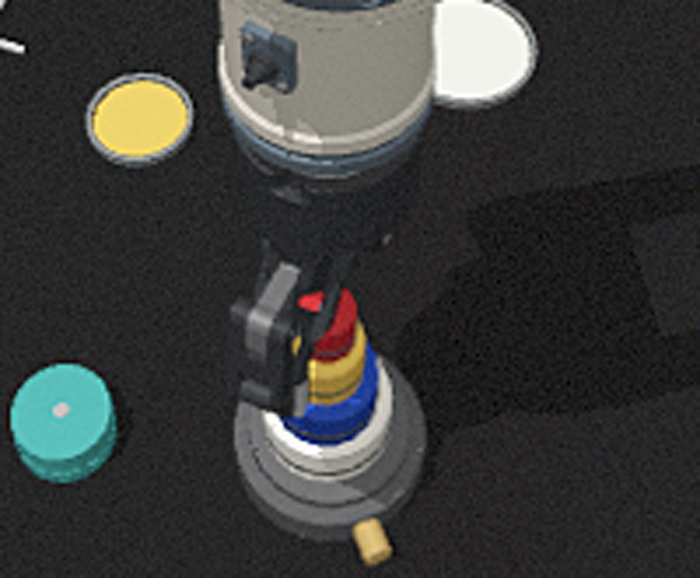

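The wrist view shows the red weight centred between the pads, with its dot at (273,306). In the side view the fingers stand either side of red at (310,330 in the crop). Closing gently.

Request:
step_arm(deltas=[{"translation": [0, 0, 0], "rot": [0, 0, 0]}, {"translation": [0, 0, 0], "rot": [0, 0, 0]}, {"translation": [0, 0, 0], "rot": [0, 0, 0]}, {"translation": [0, 0, 0], "rot": [0, 0, 0]}, {"translation": [0, 0, 0], "rot": [0, 0, 0]}, {"translation": [0, 0, 0], "rot": [0, 0, 0]}, {"translation": [0, 0, 0], "rot": [0, 0, 0]}, {"translation": [0, 0, 0], "rot": [0, 0, 0]}], grip=255, squeeze=30)

```text
clock: 3.88
eef_pos: [452.1, 261.1, 293.1]
tcp_rot: [-3.142, 0.0, -3.141]
contact_force: [-0.8, -0.8, 5.8]
opening: 0.317
```

```bash
python3 - <<'E'
from m import *
s=readout.sense();print(s['clock'],s['eef_pos'],s['opening'],s['contact_force'])
f=grab('wrist','w3')
f=grab('side')
c=f['image'][250:415,200:400];cv2.imwrite('pics/s3.png',cv2.resize(c,None,fx=3.5,fy=3.5,interpolation=2)[:,:,::-1])
E
```

```text
3.875 [452.07681473 261.14457521 293.13186897] 0.31744167551593605 [-0.79452016 -0.82585292  5.78113677]
```

View pics/w3.png

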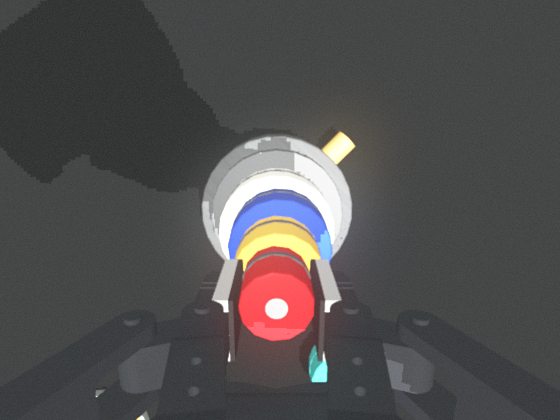

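View pics/s3.png

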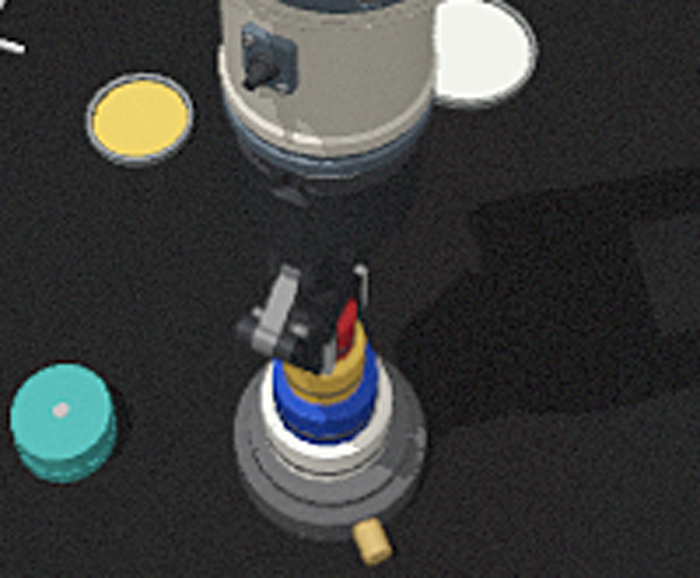

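The opening of 0.317 is about 27 mm, which fits the 28 mm weight, and both pads sit on red at (276,309). I lift straight up slowly.

Request:
step_arm(deltas=[{"translation": [0, 0, -0.3], "rot": [0, 0, 0]}, {"translation": [0, 0, -0.8], "rot": [0, 0, 0]}, {"translation": [0, 0, -1.8], "rot": [0, 0, 0]}, {"translation": [0, 0, -3.5], "rot": [0, 0, 0]}, {"translation": [0, 0, -6], "rot": [0, 0, 0]}, {"translation": [0, 0, -8], "rot": [0, 0, 0]}, {"translation": [0, 0, -9], "rot": [0, 0, 0]}, {"translation": [0, 0, -9], "rot": [0, 0, 0]}], squeeze=40)

```text
clock: 4.97
eef_pos: [452.1, 261.3, 383.9]
tcp_rot: [3.141, 0.002, -3.141]
contact_force: [0.0, 1.2, -0.9]
opening: 0.31
```

```bash
python3 - <<'E'
from m import *
s=readout.sense();print(s['clock'],s['eef_pos'],s['opening'],s['contact_force'])
f=grab('wrist','w4')
f=grab('side')
c=f['image'][200:415,200:400];cv2.imwrite('pics/s4.png',cv2.resize(c,None,fx=2.7,fy=2.7,interpolation=2)[:,:,::-1])
E
```

```text
4.975 [452.14988934 261.26045131 383.9336534 ] 0.30982497993259894 [ 0.00136554  1.20649147 -0.90007695]
```

View pics/w4.png

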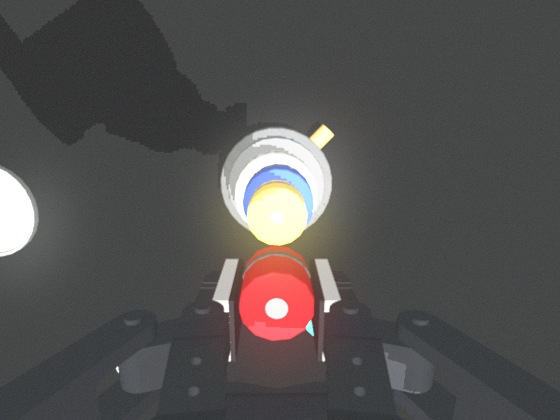

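View pics/s4.png

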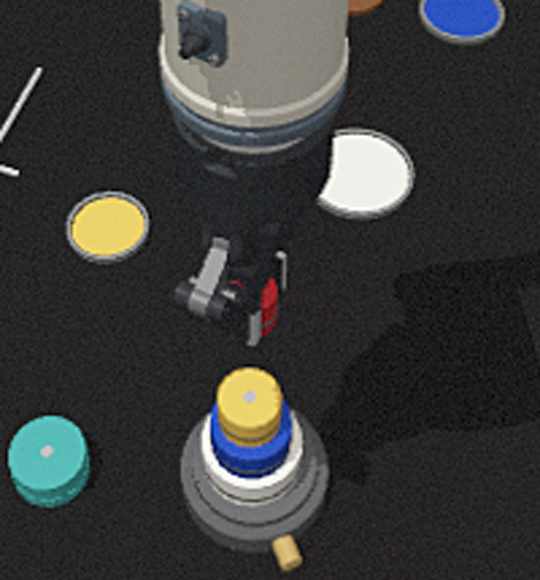

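```bash
python3 - <<'E'
from m import *
f=grab('side')
for y in (275,280,285):
    o,d=ray(f,200+253/2.7,200+344/2.7); print(y,np.round(o+d*(y-o[1])/d[1],1))
for z in (202,205,208): print(z,np.round(proj(f,(452,261,z)),1))
c=f['image'][280:340,260:330];cv2.imwrite('pics/s5.png',cv2.resize(c,None,fx=9,fy=9,interpolation=2)[:,:,::-1])
# expected px for red bottom/top edge & pad tip
for p in [(452-11,275,211),(452-11,275,214),(452-11,275,217),(452-11,289,217),(438,261,205),(438,261,233)]: print(p,(proj(f,p)-[260,280])*9)
w=grab('wrist')
print('dot',onz(w,276.5,308,142+90.8))
E
```

```text
275 [443.4 275.  200.2]
280 [441.3 280.  209.3]
285 [439.1 285.  218.5]
202 [292.3 317.3]
205 [292.3 316.2]
208 [292.3 315.1]
(441, 275, 211) [317.150561   397.32796339]
(441, 275, 214) [317.25197597 387.54777617]
(441, 275, 217) [317.35400159 377.70076438]
(441, 289, 217) [282.15101026 447.26469757]
(438, 261, 205) [367.21102123 355.8769613 ]
(438, 261, 233) [369.74863763 262.42805717]
dot [452.46303171 262.00027602 232.8       ]
```

View pics/s5.png

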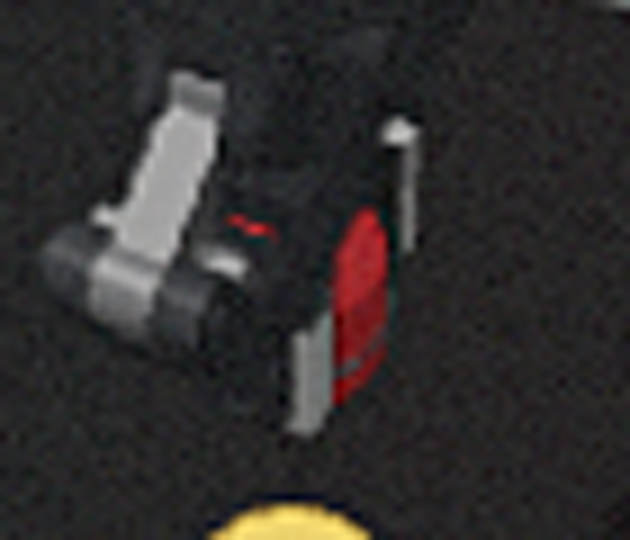

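```bash
python3 - <<'E'
from m import *
w=grab('wrist')
print('red bottom -x', [np.round(proj(w,(438.3,261.5,z)),1).tolist() for z in(203,205,207)],'top -x',np.round(proj(w,(438.3,261.5,233)),1))
for z in (202,206,210,214,218): print(z,np.round(proj(w,(441,275,z)),1),np.round(proj(w,(441,282,z)),1))
c=w['image'][235:350,190:370];cv2.imwrite('pics/w5.png',cv2.resize(c,None,fx=4.4,fy=4.4,interpolation=2)[:,:,::-1])
E
```

```text
red bottom -x [[275.4, 241.9], [275.4, 243.6], [275.4, 245.2]] top -x [275.1 271.7]
202 [307.2 247.1] [323.7 247.2]
206 [308.  250.6] [324.9 250.6]
210 [308.8 254.2] [326.1 254.2]
214 [309.6 257.9] [327.4 257.9]
218 [310.5 261.9] [328.7 261.9]
```

View pics/w5.png

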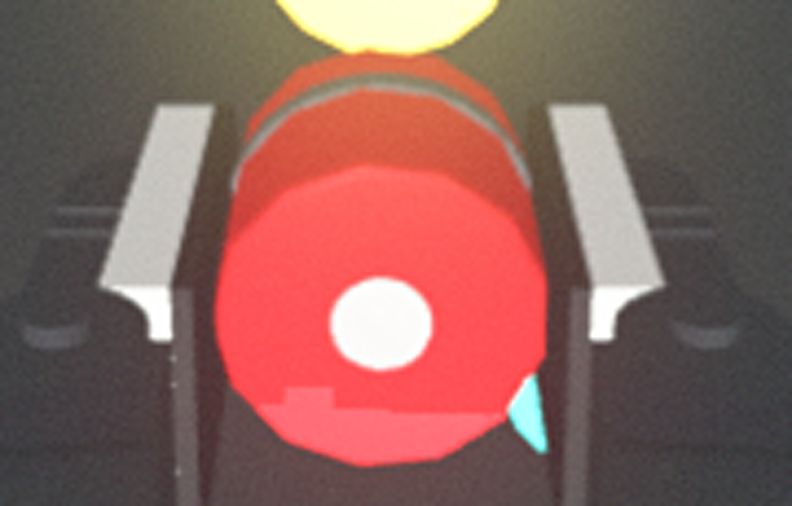

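The crop shows the fingertip edge at row 105 and the red underside at row 52, so the tips are about 6–8 mm above red's underside. They will clear the 8 mm rim, and red is held upright and centred. I carry it to above the red dish.

Request:
step_arm(deltas=[{"translation": [-0.7, -1.8, 0], "rot": [0, 0, 0]}, {"translation": [-2.4, -6, 0], "rot": [0, 0, 0]}, {"translation": [-4.6, -11.6, 0], "rot": [0, 0, 0]}, {"translation": [-6.8, -17.2, 0], "rot": [0, 0, 0]}, {"translation": [-9, -22.8, 0], "rot": [0, 0, 0]}, {"translation": [-11.2, -28.4, 0], "rot": [0, 0, 0]}, {"translation": [-13.2, -33.4, 0], "rot": [0, 0, 0]}, {"translation": [-14.4, -36.4, 0], "rot": [0, 0, 0]}])

```text
clock: 6.22
eef_pos: [596.3, -106.4, 382.5]
tcp_rot: [-3.141, -0.0, 3.14]
contact_force: [0.2, 0.4, -1.3]
opening: 0.314
```

Request:
step_arm(deltas=[{"translation": [-0.44, -1.17, 1], "rot": [0, 0, 0]}, {"translation": [-0.44, -1.17, 4], "rot": [0, 0, 0]}, {"translation": [-0.44, -1.17, 8], "rot": [0, 0, 0]}, {"translation": [-0.44, -1.17, 12], "rot": [0, 0, 0]}, {"translation": [-0.44, -1.17, 15], "rot": [0, 0, 0]}, {"translation": [-0.44, -1.17, 16.5], "rot": [0, 0, 0]}, {"translation": [-0.44, -1.17, 17], "rot": [0, 0, 0]}, {"translation": [-0.44, -1.17, 17], "rot": [0, 0, 0]}])

```text
clock: 7.22
eef_pos: [600.8, -114.4, 213.5]
tcp_rot: [-3.141, 0.001, -3.141]
contact_force: [0.3, -0.1, -0.9]
opening: 0.311
```

```bash
python3 - <<'E'
from m import *
s=readout.sense();print(s['clock'],s['eef_pos'],s['opening'],s['contact_force'])
f=grab('wrist','w6');print(proj(f,(600.4,-114.5,4)), proj(f,(600.4,-114.5,62)))
f=grab('side')
c=f['image'][150:300,220:400];cv2.imwrite('pics/s6.png',cv2.resize(c,None,fx=4,fy=4,interpolation=2)[:,:,::-1])
E
```

```text
7.225 [ 600.77858385 -114.44911098  213.50142966] 0.3107627431307306 [ 0.25885432 -0.0747361  -0.85873705]
[274.39286356 245.19149783] [273.52070771 301.93611317]
```

View pics/w6.png

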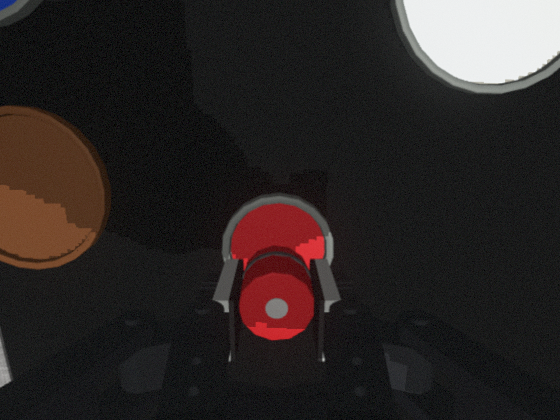

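View pics/s6.png

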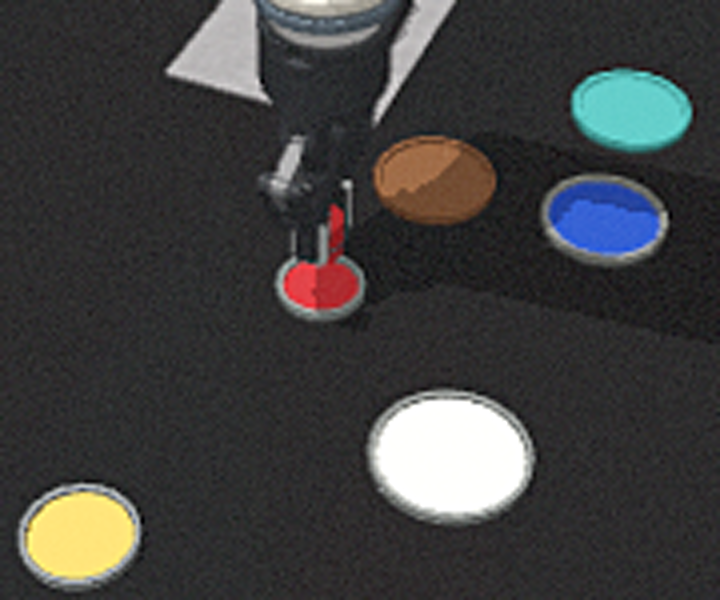

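In the wrist view the dish centre (278,250) and the red dot (276.5,308) are both offset from prediction by the same (3,5) px, so the weight is over the dish to within about 1 mm. Lowering gently.

Request:
step_arm(deltas=[{"translation": [0, 0, 0.8], "rot": [0, 0, 0]}, {"translation": [0, 0, 1.6], "rot": [0, 0, 0]}, {"translation": [0, 0, 2.2], "rot": [0, 0, 0]}, {"translation": [0, 0, 2.6], "rot": [0, 0, 0]}, {"translation": [0, 0, 2.8], "rot": [0, 0, 0]}, {"translation": [0, 0, 2.9], "rot": [0, 0, 0]}, {"translation": [0, 0, 2.9], "rot": [0, 0, 0]}, {"translation": [0, 0, 2.9], "rot": [0, 0, 0]}])

```text
clock: 8.32
eef_pos: [600.6, -114.5, 184.2]
tcp_rot: [-3.142, 0.0, -3.141]
contact_force: [0.2, 0.2, -0.4]
opening: 0.311
```

Request:
step_arm(deltas=[{"translation": [0, 0, 0.05], "rot": [0, 0, 0]}, {"translation": [0, 0, 0.1], "rot": [0, 0, 0]}, {"translation": [0, 0, 0.1], "rot": [0, 0, 0]}])

```text
clock: 8.7
eef_pos: [600.6, -114.5, 183.2]
tcp_rot: [-3.142, 0.0, -3.141]
contact_force: [-1.2, 0.6, 2.4]
opening: 0.306
```

The contact force went from about -0.5 to +2.4 N, so the weight is down. Releasing and rising.

Request:
step_arm(deltas=[{"translation": [0, 0, 0], "rot": [0, 0, 0]}, {"translation": [0, 0, 0], "rot": [0, 0, 0]}, {"translation": [0, 0, 0], "rot": [0, 0, 0]}, {"translation": [0, 0, 0], "rot": [0, 0, 0]}], grip=110)

```text
clock: 9.2
eef_pos: [600.5, -114.5, 182.9]
tcp_rot: [3.142, -0.0, -3.141]
contact_force: [-0.3, -0.2, -0.2]
opening: 0.567
```

Request:
step_arm(deltas=[{"translation": [0, 0, -0.5], "rot": [0, 0, 0]}, {"translation": [0, 0, -2], "rot": [0, 0, 0]}, {"translation": [0, 0, -5], "rot": [0, 0, 0]}, {"translation": [0, 0, -9], "rot": [0, 0, 0]}, {"translation": [0, 0, -12], "rot": [0, 0, 0]}, {"translation": [0, 0, -14], "rot": [0, 0, 0]}])

```text
clock: 9.95
eef_pos: [600.8, -114.5, 326.0]
tcp_rot: [-3.141, 0.003, -3.141]
contact_force: [-0.1, 0.0, -0.5]
opening: 0.565
```

```bash
python3 - <<'E'
from m import *
s=readout.sense();print(s['clock'],s['eef_pos'],s['opening'],s['contact_force'])
f=grab('wrist','w7')
print(blobs(f,'red',60))
E
```

```text
9.95 [ 600.75712099 -114.53863365  326.02545185] 0.5652001914381644 [-0.09950585  0.01834449 -0.50560913]
[([247, 167, 61, 58, 2633], array([277.20053171, 195.12457273]), ((277.1867370605469, 195.3766632080078), (57.525638580322266, 59.439788818359375), 86.9511489868164))]
```

View pics/w7.png

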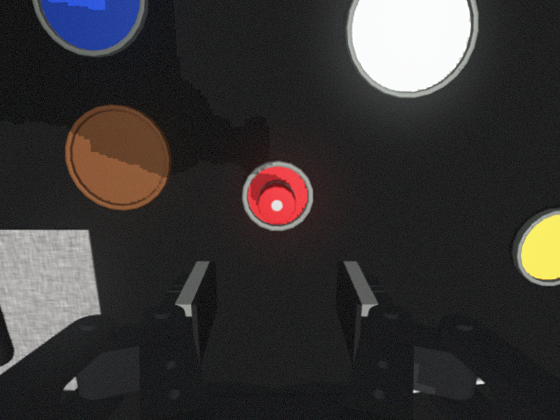

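The wrist view shows red standing in its dish, with the dot at (277,205) and the rim ring centred at (278,196). I'll check this numerically next. Going back for yellow.

Request:
step_arm(deltas=[{"translation": [0.7, 1.8, 0], "rot": [0, 0, 0]}, {"translation": [2.4, 6, 0], "rot": [0, 0, 0]}, {"translation": [4.6, 11.6, 0], "rot": [0, 0, 0]}, {"translation": [6.8, 17.2, 0], "rot": [0, 0, 0]}, {"translation": [9, 22.8, 0], "rot": [0, 0, 0]}, {"translation": [11.2, 28.4, 0], "rot": [0, 0, 0]}, {"translation": [13.2, 33.4, 0], "rot": [0, 0, 0]}, {"translation": [14.4, 36.4, 0], "rot": [0, 0, 0]}], grip=0)

```text
clock: 11.0
eef_pos: [454.0, 251.8, 322.2]
tcp_rot: [-3.141, -0.002, -3.139]
contact_force: [0.9, -0.2, -0.3]
opening: 1.004
```

Request:
step_arm(deltas=[{"translation": [0.42, 1.17, 0], "rot": [0, 0, 0]}, {"translation": [0.42, 1.17, 0], "rot": [0, 0, 0]}, {"translation": [0.42, 1.17, 0], "rot": [0, 0, 0]}])

```text
clock: 11.38
eef_pos: [452.3, 260.4, 322.7]
tcp_rot: [-3.141, -0.0, 3.141]
contact_force: [-0.1, 0.8, -1.4]
opening: 0.998
```

```bash
python3 - <<'E'
from m import *
s=readout.sense();print(s['clock'],s['eef_pos'],s['opening'],s['contact_force'])
f=grab('wrist','w8');print(proj(f,(452.2,261,114)))
for n in('top','side'):
    f=grab(n,n+'8')
    print(n,'red dish expect',proj(f,(600.4,-114.5,4)), 'dot',proj(f,(600.4,-114.5,32)))
c=f['image'][200:240,275:325];cv2.imwrite('pics/s8.png',cv2.resize(c,None,fx=12,fy=12,interpolation=2)[:,:,::-1])
E
```

```text
11.375 [452.34016824 260.37090807 322.72900319] 0.9978769109180763 [-0.05288865  0.79129664 -1.35768428]
[275.87649058 246.55187983]
top red dish expect [311.52104801 214.88846944] dot [312.21658898 214.13501893]
side red dish expect [299.23858832 220.50705665] dot [299.36960895 212.51833026]
```

View pics/s8.png

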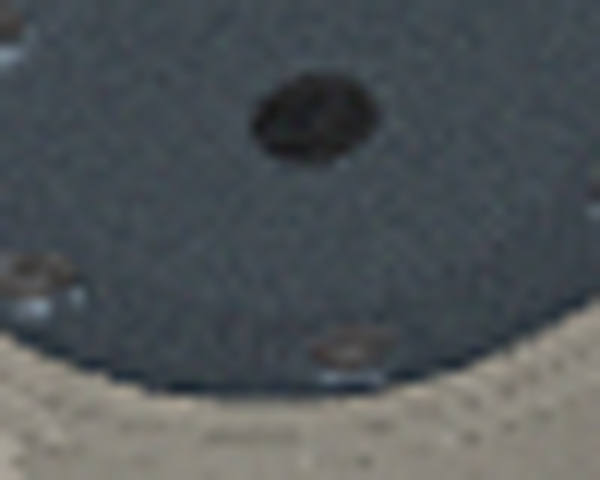

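View pics/w8.png

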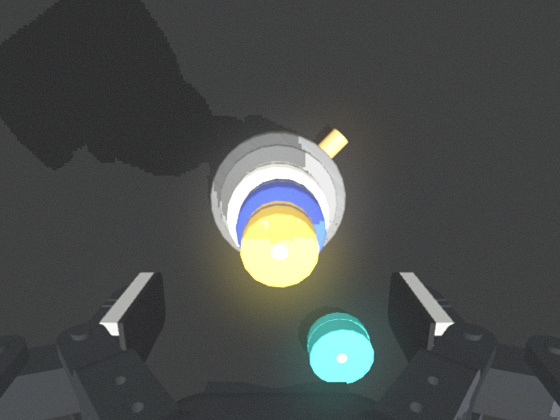

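The arm hides the red dish from the side camera. In the wrist view yellow's dot is at (280,251), 4 px from prediction, so it is centred to within 2 mm. I check red in the top view and then descend.

```bash
python3 - <<'E'
import cv2
im=cv2.imread('pics/top8.png');cv2.imwrite('pics/t8.png',cv2.resize(im[190:240,285:340],None,fx=10,fy=10,interpolation=2))
E
```

```text
(no output)
```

View pics/t8.png

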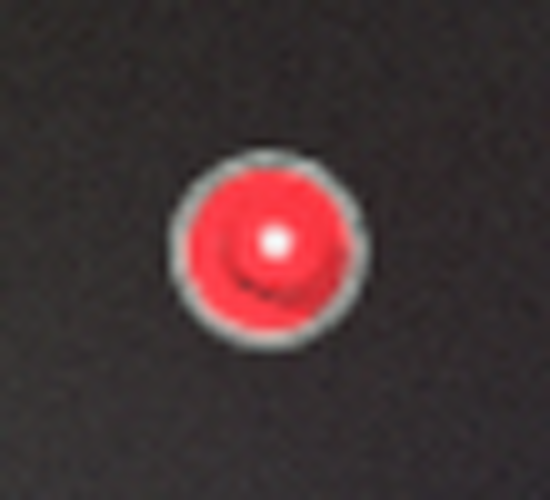

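Request:
step_arm(deltas=[{"translation": [0, 0.05, 1], "rot": [0, 0, 0]}, {"translation": [0, 0.1, 3], "rot": [0, 0, 0]}, {"translation": [0, 0.1, 5], "rot": [0, 0, 0]}, {"translation": [0, 0.1, 5.7], "rot": [0, 0, 0]}, {"translation": [0, 0.1, 5.8], "rot": [0, 0, 0]}, {"translation": [0, 0.1, 5.8], "rot": [0, 0, 0]}])

```text
clock: 12.28
eef_pos: [452.5, 262.3, 265.4]
tcp_rot: [3.141, 0.001, -3.142]
contact_force: [0.0, 0.2, -0.8]
opening: 0.999
```

Request:
step_arm(deltas=[{"translation": [0, 0, 0], "rot": [0, 0, 0]}, {"translation": [0, 0, 0], "rot": [0, 0, 0]}, {"translation": [0, 0, 0], "rot": [0, 0, 0]}, {"translation": [0, 0, 0], "rot": [0, 0, 0]}, {"translation": [0, 0, 0], "rot": [0, 0, 0]}, {"translation": [0, 0, 0], "rot": [0, 0, 0]}, {"translation": [0, 0, 0], "rot": [0, 0, 0]}], grip=255, squeeze=40)

```text
clock: 13.15
eef_pos: [452.3, 262.1, 265.5]
tcp_rot: [-3.142, 0.0, -3.141]
contact_force: [-1.0, -2.1, 5.0]
opening: 0.457
```

```bash
python3 - <<'E'
from m import *
s=readout.sense();print(s['clock'],s['eef_pos'],s['opening'],s['contact_force'])
f=grab('wrist','w9')
E
```

```text
13.15 [452.30319829 262.11974624 265.50170703] 0.45669356043567205 [-0.96758319 -2.11116054  5.03545503]
```

View pics/w9.png

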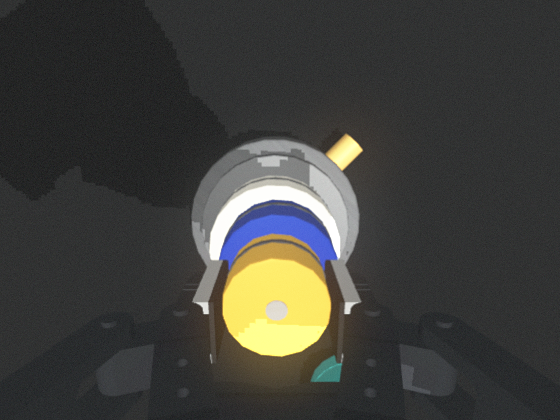

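The opening of 0.457 is 38.8 mm for the 40 mm weight. Yellow is gripped, with its dot at (277,311). Red's dot in its dish is centred within 1 px. Lift and carry.

Request:
step_arm(deltas=[{"translation": [0, 0, -0.3], "rot": [0, 0, 0]}, {"translation": [0, 0, -0.8], "rot": [0, 0, 0]}, {"translation": [0, 0, -1.8], "rot": [0, 0, 0]}, {"translation": [0, 0, -3.5], "rot": [0, 0, 0]}, {"translation": [0, 0, -5.5], "rot": [0, 0, 0]}, {"translation": [0, 0, -6.5], "rot": [0, 0, 0]}, {"translation": [0, 0, -7], "rot": [0, 0, 0]}], squeeze=50)

```text
clock: 14.08
eef_pos: [452.3, 262.2, 336.0]
tcp_rot: [3.141, 0.001, -3.141]
contact_force: [0.8, 0.2, -4.0]
opening: 0.452
```

```bash
python3 - <<'E'
from m import *
s=readout.sense();print(s['clock'],s['eef_pos'],s['opening'],s['contact_force'])
f=grab('wrist','w10')
E
```

```text
14.075 [452.29921435 262.23735841 335.95159846] 0.4524660142658166 [ 0.75077591  0.24865554 -4.04029776]
```

View pics/w10.png

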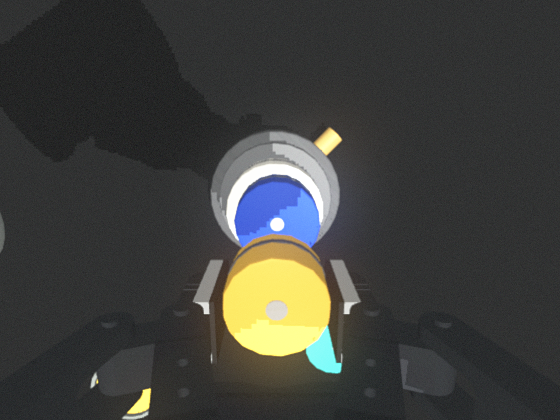

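Request:
step_arm(deltas=[{"translation": [-1.4, -1.1, 0], "rot": [0, 0, 0]}, {"translation": [-4.8, -3.6, 0], "rot": [0, 0, 0]}, {"translation": [-9, -6.8, 0], "rot": [0, 0, 0]}, {"translation": [-13, -9.8, 0], "rot": [0, 0, 0]}, {"translation": [-16.5, -12.4, 0], "rot": [0, 0, 0]}, {"translation": [-18.6, -14, 0], "rot": [0, 0, 0]}, {"translation": [-19.24, -14.42, 0], "rot": [0, 0, 0]}])

```text
clock: 15.0
eef_pos: [645.9, 116.0, 333.8]
tcp_rot: [-3.141, -0.001, 3.14]
contact_force: [-0.3, 0.2, -3.1]
opening: 0.449
```

Yellow is held upright with its dot at (277,311), and the blue, white and cell below are undisturbed. Lowering to about 30 mm over the yellow dish.

Request:
step_arm(deltas=[{"translation": [0, 0, 1], "rot": [0, 0, 0]}, {"translation": [0, 0, 4], "rot": [0, 0, 0]}, {"translation": [0, 0, 7.5], "rot": [0, 0, 0]}, {"translation": [0, 0, 10.5], "rot": [0, 0, 0]}, {"translation": [0, 0, 12], "rot": [0, 0, 0]}, {"translation": [0, 0, 12.2], "rot": [0, 0, 0]}, {"translation": [0, 0, 12.2], "rot": [0, 0, 0]}])

```text
clock: 15.88
eef_pos: [645.0, 118.3, 213.8]
tcp_rot: [3.141, 0.001, -3.141]
contact_force: [0.2, 0.5, -2.7]
opening: 0.455
```

```bash
python3 - <<'E'
from m import *
s=readout.sense();print(s['clock'],s['eef_pos'],s['opening'],s['contact_force'])
f=grab('wrist','w11');print(proj(f,(644.6,118,8)), proj(f,(644.6,118,62)))
E
```

```text
15.875 [644.95627268 118.32113477 213.83027961] 0.4546868642578265 [ 0.15700042  0.54815286 -2.74373407]
[273.63794492 247.57869783] [272.59338202 301.2721811 ]
```

View pics/w11.png

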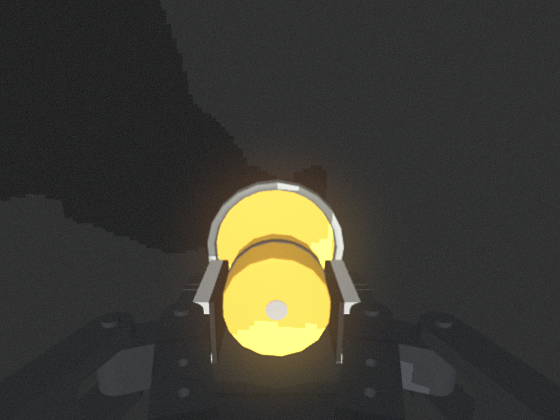

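The rim ring spans columns 208–343 with its top at 181, centred about (275.5,248). The weight's dot at (277,310) sits about 2–3 mm too far in +x relative to the dish, so I shift 2 mm in -x while lowering.

Request:
step_arm(deltas=[{"translation": [0.1, 0, 0.8], "rot": [0, 0, 0]}, {"translation": [0.2, 0, 1.6], "rot": [0, 0, 0]}, {"translation": [0.2, 0, 2.2], "rot": [0, 0, 0]}, {"translation": [0.2, 0, 2.6], "rot": [0, 0, 0]}, {"translation": [0.2, 0, 2.8], "rot": [0, 0, 0]}, {"translation": [0.2, 0, 2.9], "rot": [0, 0, 0]}, {"translation": [0.2, 0, 2.9], "rot": [0, 0, 0]}, {"translation": [0.2, 0, 2.9], "rot": [0, 0, 0]}])

```text
clock: 16.92
eef_pos: [642.8, 118.1, 184.2]
tcp_rot: [3.142, 0.0, -3.141]
contact_force: [-0.4, -0.5, -3.3]
opening: 0.454
```

Request:
step_arm(deltas=[{"translation": [0, 0, 0.05], "rot": [0, 0, 0]}, {"translation": [0, 0, 0.1], "rot": [0, 0, 0]}, {"translation": [0, 0, 0.1], "rot": [0, 0, 0]}])

```text
clock: 17.3
eef_pos: [642.8, 118.0, 183.6]
tcp_rot: [3.142, 0.0, -3.141]
contact_force: [-1.9, -1.3, 5.5]
opening: 0.45
```

Contact: the force went from -3.3 to +5.5 N. Release and rise.

Request:
step_arm(deltas=[{"translation": [0, 0, 0], "rot": [0, 0, 0]}, {"translation": [0, 0, 0], "rot": [0, 0, 0]}, {"translation": [0, 0, 0], "rot": [0, 0, 0]}, {"translation": [0, 0, 0], "rot": [0, 0, 0]}], grip=70)

```text
clock: 17.8
eef_pos: [642.7, 118.0, 182.9]
tcp_rot: [-3.142, 0.0, -3.141]
contact_force: [-0.1, 0.4, -0.3]
opening: 0.73
```

Request:
step_arm(deltas=[{"translation": [0, 0, -0.5], "rot": [0, 0, 0]}, {"translation": [0, 0, -2], "rot": [0, 0, 0]}, {"translation": [0, 0, -5], "rot": [0, 0, 0]}, {"translation": [0, 0, -9], "rot": [0, 0, 0]}, {"translation": [0, 0, -11], "rot": [0, 0, 0]}, {"translation": [0, 0, -12], "rot": [0, 0, 0]}])

```text
clock: 18.55
eef_pos: [642.8, 118.1, 304.5]
tcp_rot: [3.141, 0.002, -3.141]
contact_force: [-0.2, 0.1, 0.1]
opening: 0.721
```

```bash
python3 - <<'E'
from m import *
s=readout.sense();print(s['clock'],s['eef_pos'],s['opening'],s['contact_force'])
f=grab('wrist','w12');print(proj(f,(644.6,118,8)), proj(f,(644.6,118,32)))
E
```

```text
18.55 [642.81016586 118.07399595 304.54716922] 0.720808081252651 [-0.21461804  0.08794014  0.10268659]
[274.83585434 205.50192246] [274.69731282 214.55741305]
```

View pics/w12.png

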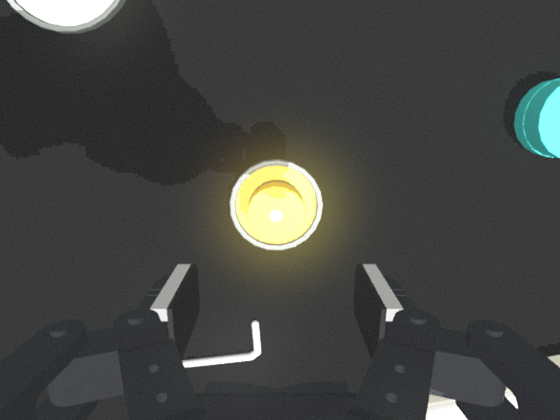

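Yellow stands centred: rim centre (276.5,205), dot (276.5,215), against an expected parallax of 9 px. The hex key at (225,350) is untouched. Going back for blue.

Request:
step_arm(deltas=[{"translation": [1.4, 1.1, 0], "rot": [0, 0, 0]}, {"translation": [4.8, 3.6, 0], "rot": [0, 0, 0]}, {"translation": [9, 6.8, 0], "rot": [0, 0, 0]}, {"translation": [13, 9.8, 0], "rot": [0, 0, 0]}, {"translation": [16.5, 12.4, 0], "rot": [0, 0, 0]}, {"translation": [18.4, 14, 0], "rot": [0, 0, 0]}, {"translation": [19.04, 14.4, 0], "rot": [0, 0, 0]}, {"translation": [19.04, 14.4, 0], "rot": [0, 0, 0]}], grip=0)

```text
clock: 19.6
eef_pos: [451.7, 262.0, 302.4]
tcp_rot: [-3.141, -0.001, -3.14]
contact_force: [0.1, -0.5, 0.3]
opening: 1.0
```

Request:
step_arm(deltas=[{"translation": [0, 0, 0], "rot": [0, 0, 0]}])

```text
clock: 19.73
eef_pos: [452.7, 261.5, 302.7]
tcp_rot: [-3.141, -0.0, 3.141]
contact_force: [0.1, 0.2, 0.3]
opening: 0.999
```

```bash
python3 - <<'E'
from m import *
s=readout.sense();print(s['clock'],s['eef_pos'],s['opening'],s['contact_force'])
f=grab('wrist','w13');print(proj(f,(452.2,262,86)))
E
```

```text
19.725 [452.72343196 261.5464966  302.70737556] 0.9989613719973341 [0.0576858  0.15403575 0.29643985]
[275.42951561 240.3132675 ]
```

View pics/w13.png

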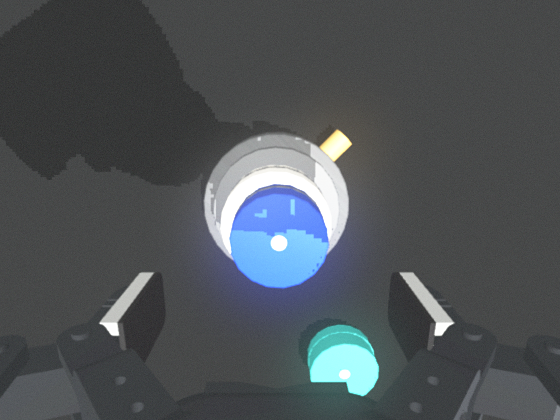

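Blue's dot is at (279,243) against a predicted (275,240), so it is centred within 2 mm. This is royal blue on the cell, while the turquoise look-alike stands apart at (343,372). Descend and grip.

Request:
step_arm(deltas=[{"translation": [0, 0, 1], "rot": [0, 0, 0]}, {"translation": [0, 0.05, 3], "rot": [0, 0, 0]}, {"translation": [0, 0.05, 5.2], "rot": [0, 0, 0]}, {"translation": [0, 0.05, 6.4], "rot": [0, 0, 0]}, {"translation": [0, 0.05, 6.7], "rot": [0, 0, 0]}, {"translation": [0, 0.05, 6.7], "rot": [0, 0, 0]}, {"translation": [0, 0.05, 6.7], "rot": [0, 0, 0]}])

```text
clock: 20.65
eef_pos: [452.5, 262.7, 236.6]
tcp_rot: [3.141, 0.001, -3.141]
contact_force: [0.3, -1.7, 0.2]
opening: 1.0
```

Request:
step_arm(deltas=[{"translation": [0, 0, 0], "rot": [0, 0, 0]}, {"translation": [0, 0, 0], "rot": [0, 0, 0]}, {"translation": [0, 0, 0], "rot": [0, 0, 0]}, {"translation": [0, 0, 0], "rot": [0, 0, 0]}, {"translation": [0, 0, 0], "rot": [0, 0, 0]}, {"translation": [0, 0, 0], "rot": [0, 0, 0]}, {"translation": [0, 0, 0], "rot": [0, 0, 0]}], grip=255, squeeze=50)

```text
clock: 21.52
eef_pos: [452.3, 262.7, 236.7]
tcp_rot: [3.141, 0.001, -3.141]
contact_force: [-3.0, 0.3, 5.8]
opening: 0.602
```

```bash
python3 - <<'E'
from m import *
s=readout.sense();print(s['clock'],s['eef_pos'],s['opening'],s['contact_force'])
f=grab('wrist','w14')
E
```

```text
21.525 [452.31499423 262.65526208 236.71049675] 0.6023706904532014 [-3.00212312  0.27516247  5.76318346]
```

View pics/w14.png

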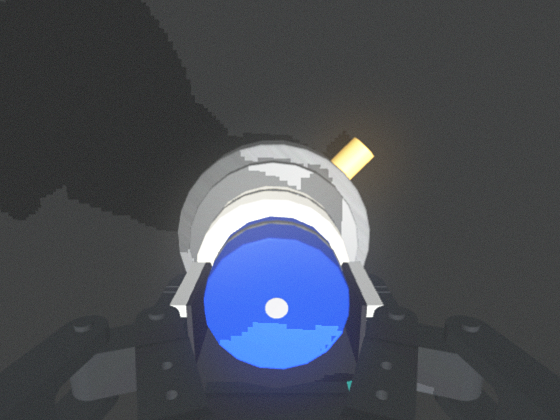

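Blue is gripped, with an opening of 0.602 (about 51 mm), its dot at (277,308), and the pads on both sides. Lifting.

Request:
step_arm(deltas=[{"translation": [0, 0, -0.3], "rot": [0, 0, 0]}, {"translation": [0, 0, -0.8], "rot": [0, 0, 0]}, {"translation": [0, 0, -1.8], "rot": [0, 0, 0]}, {"translation": [0, 0, -3.5], "rot": [0, 0, 0]}, {"translation": [0, 0, -5.5], "rot": [0, 0, 0]}, {"translation": [0, 0, -7], "rot": [0, 0, 0]}, {"translation": [0, 0, -8], "rot": [0, 0, 0]}, {"translation": [0, 0, -8], "rot": [0, 0, 0]}], squeeze=70)

```text
clock: 22.58
eef_pos: [452.4, 262.6, 316.8]
tcp_rot: [3.141, 0.001, -3.141]
contact_force: [0.2, -1.1, -5.9]
opening: 0.593
```

```bash
python3 - <<'E'
from m import *
s=readout.sense();print(s['clock'],s['eef_pos'],s['opening'],s['contact_force'])
f=grab('wrist','w15')
E
```

```text
22.575 [452.40383219 262.5742941  316.81467143] 0.5931987029034671 [ 0.15537844 -1.0594743  -5.9401504 ]
```

View pics/w15.png

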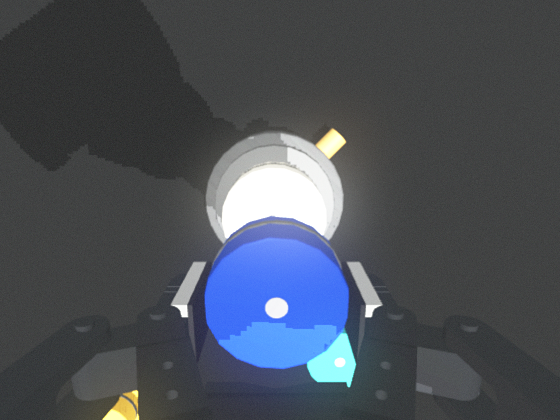

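Blue is held upright (dot 277,308) and white is still centred on the cell. Carrying it to the blue dish.

Request:
step_arm(deltas=[{"translation": [0, -1.8, 0], "rot": [0, 0, 0]}, {"translation": [-0.05, -6, 0], "rot": [0, 0, 0]}, {"translation": [-0.1, -11.5, 0], "rot": [0, 0, 0]}, {"translation": [-0.15, -17, 0], "rot": [0, 0, 0]}, {"translation": [-0.2, -22.5, 0], "rot": [0, 0, 0]}, {"translation": [-0.25, -28, 0], "rot": [0, 0, 0]}, {"translation": [-0.3, -33.5, 0], "rot": [0, 0, 0]}, {"translation": [-0.36, -39, 0], "rot": [0, 0, 0]}])

```text
clock: 23.62
eef_pos: [454.8, -129.8, 315.5]
tcp_rot: [3.141, -0.001, 3.141]
contact_force: [2.1, 0.3, -5.0]
opening: 0.595
```

Request:
step_arm(deltas=[{"translation": [0, -4.8, 0], "rot": [0, 0, 0]}, {"translation": [0, -8.8, 0], "rot": [0, 0, 0]}, {"translation": [0, -11.2, 0], "rot": [0, 0, 0]}, {"translation": [0, -11.82, 1.5], "rot": [0, 0, 0]}, {"translation": [0, -11.82, 5], "rot": [0, 0, 0]}, {"translation": [0, -11.82, 8.5], "rot": [0, 0, 0]}, {"translation": [0, -11.82, 10.1], "rot": [0, 0, 0]}, {"translation": [0, -11.82, 10.3], "rot": [0, 0, 0]}])

```text
clock: 24.62
eef_pos: [455.3, -245.2, 211.8]
tcp_rot: [3.14, -0.003, -3.141]
contact_force: [0.8, 1.1, -5.6]
opening: 0.596
```

Request:
step_arm(deltas=[{"translation": [0, 0, 0], "rot": [0, 0, 0]}, {"translation": [0, 0, 0], "rot": [0, 0, 0]}])

```text
clock: 24.88
eef_pos: [456.4, -245.9, 214.0]
tcp_rot: [-3.141, 0.002, -3.141]
contact_force: [-0.4, -0.0, -5.5]
opening: 0.598
```

```bash
python3 - <<'E'
from m import *
s=readout.sense();print(s['clock'],s['eef_pos'],s['opening'],s['contact_force'])
f=grab('wrist','w16');print(proj(f,(455.8,-245.7,8)), proj(f,(455.8,-245.7,62)))
E
```

```text
24.875 [ 456.40946906 -245.91980791  214.04961788] 0.5978839952396309 [-0.38685303 -0.01782426 -5.49465787]
[275.19460075 246.64547699] [274.56287363 300.02276329]
```

View pics/w16.png

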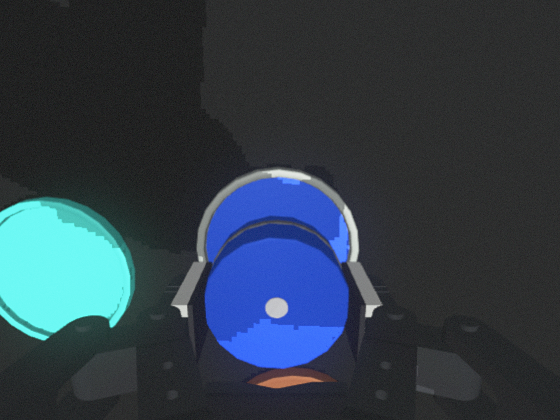

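The rim ring is centred at about (277.5,247) and the dot is at (277,308). As with yellow, the weight sits about 2 mm too far in +x, so I apply a 2 mm correction while lowering.

Request:
step_arm(deltas=[{"translation": [0.1, 0, 0.8], "rot": [0, 0, 0]}, {"translation": [0.2, 0, 1.6], "rot": [0, 0, 0]}, {"translation": [0.2, 0, 2.2], "rot": [0, 0, 0]}, {"translation": [0.2, 0, 2.6], "rot": [0, 0, 0]}, {"translation": [0.2, 0, 2.8], "rot": [0, 0, 0]}, {"translation": [0.2, 0, 2.9], "rot": [0, 0, 0]}, {"translation": [0.2, 0, 2.9], "rot": [0, 0, 0]}, {"translation": [0.2, 0, 2.9], "rot": [0, 0, 0]}])

```text
clock: 25.92
eef_pos: [454.0, -245.8, 184.2]
tcp_rot: [-3.141, 0.0, -3.141]
contact_force: [-0.2, -0.8, -5.9]
opening: 0.592
```

Request:
step_arm(deltas=[{"translation": [0, 0, 0.05], "rot": [0, 0, 0]}, {"translation": [0, 0, 0.1], "rot": [0, 0, 0]}, {"translation": [0, 0, 0.1], "rot": [0, 0, 0]}])

```text
clock: 26.3
eef_pos: [453.9, -245.7, 183.0]
tcp_rot: [-3.142, -0.0, -3.141]
contact_force: [0.9, -0.0, -4.7]
opening: 0.598
```

Still mostly carrying the weight (-4.7 N). Lowering a little more.

Request:
step_arm(deltas=[{"translation": [0, 0, 0.05], "rot": [0, 0, 0]}, {"translation": [0, 0, 0.1], "rot": [0, 0, 0]}, {"translation": [0, 0, 0.1], "rot": [0, 0, 0]}])

```text
clock: 26.68
eef_pos: [453.9, -245.7, 182.9]
tcp_rot: [-3.142, 0.0, -3.141]
contact_force: [-3.0, 1.6, 10.3]
opening: 0.595
```

Contact: +10 N. Release. The half-opening margin inside the gripper travel is fine, so I open fully.

Request:
step_arm(deltas=[{"translation": [0, 0, 0], "rot": [0, 0, 0]}, {"translation": [0, 0, 0], "rot": [0, 0, 0]}, {"translation": [0, 0, 0], "rot": [0, 0, 0]}, {"translation": [0, 0, 0], "rot": [0, 0, 0]}], grip=0)

```text
clock: 27.18
eef_pos: [454.0, -245.8, 182.0]
tcp_rot: [-3.142, 0.0, -3.141]
contact_force: [-0.1, 0.7, 0.4]
opening: 1.002
```

Request:
step_arm(deltas=[{"translation": [0, 0, -0.5], "rot": [0, 0, 0]}, {"translation": [0, 0, -2], "rot": [0, 0, 0]}, {"translation": [0, 0, -5], "rot": [0, 0, 0]}, {"translation": [0, 0, -8], "rot": [0, 0, 0]}, {"translation": [0, 0, -9.5], "rot": [0, 0, 0]}, {"translation": [0, 0, -10], "rot": [0, 0, 0]}])

```text
clock: 27.92
eef_pos: [454.1, -245.8, 283.1]
tcp_rot: [-3.141, 0.002, -3.141]
contact_force: [0.7, -0.0, 0.1]
opening: 1.001
```

```bash
python3 - <<'E'
from m import *
s=readout.sense();print(s['clock'],s['eef_pos'],s['opening'],s['contact_force'])
f=grab('wrist','w17');print(proj(f,(453.8,-245.7,8)), proj(f,(453.8,-245.7,32)))
E
```

```text
27.925 [ 454.06711578 -245.79977005  283.12048421] 1.0013309819558978 [ 0.67417536 -0.03588696  0.1465152 ]
[275.42421075 210.62877129] [275.28488885 221.01440256]
```

View pics/w17.png

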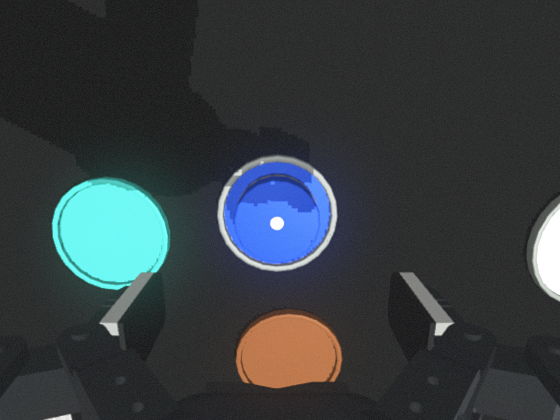

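Blue stands centred: rim centre (277.5,213), dot (277,223.5), parallax as expected. Going back for white.

Request:
step_arm(deltas=[{"translation": [0, 1.8, 0], "rot": [0, 0, 0]}, {"translation": [0.05, 6, 0], "rot": [0, 0, 0]}, {"translation": [0.1, 11.5, 0], "rot": [0, 0, 0]}, {"translation": [0.15, 17, 0], "rot": [0, 0, 0]}, {"translation": [0.16, 22.5, 0], "rot": [0, 0, 0]}, {"translation": [0.16, 28, 0], "rot": [0, 0, 0]}, {"translation": [0.16, 33.5, 0], "rot": [0, 0, 0]}, {"translation": [0.16, 39, 0], "rot": [0, 0, 0]}])

```text
clock: 28.98
eef_pos: [450.9, 146.6, 281.0]
tcp_rot: [-3.141, -0.002, -3.141]
contact_force: [0.1, -0.1, -0.1]
opening: 0.999
```

Request:
step_arm(deltas=[{"translation": [0, 4.8, 0], "rot": [0, 0, 0]}, {"translation": [0, 8.8, 0], "rot": [0, 0, 0]}, {"translation": [0, 11.2, 0], "rot": [0, 0, 0]}, {"translation": [0, 11.82, 0], "rot": [0, 0, 0]}, {"translation": [0, 11.82, 0], "rot": [0, 0, 0]}, {"translation": [0, 11.82, 0], "rot": [0, 0, 0]}])

```text
clock: 29.72
eef_pos: [451.9, 261.7, 281.6]
tcp_rot: [-3.141, -0.001, 3.141]
contact_force: [-0.0, -0.1, 0.4]
opening: 0.999
```

```bash
python3 - <<'E'
from m import *
s=readout.sense();print(s['clock'],s['eef_pos'],s['opening'],s['contact_force'])
f=grab('wrist','w18');print(proj(f,(452.2,262.5,58)))
E
```

```text
29.725 [451.91529851 261.67840161 281.63838271] 0.9990844800625287 [-0.00912131 -0.12855358  0.36838798]
[276.37545545 237.70977247]
```

View pics/w18.png

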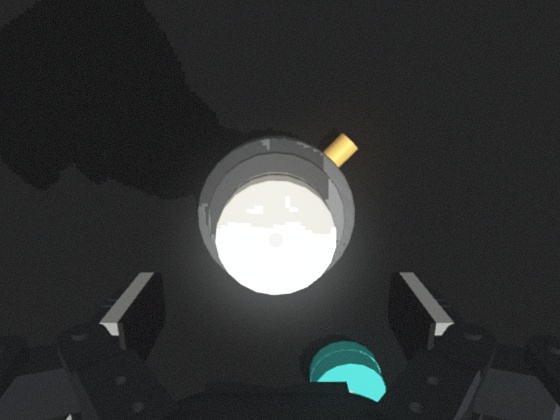

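White's dot is at (276,240), which matches prediction to within 2 px. I shift y by -1 mm and descend (9 mm clearance per side).

Request:
step_arm(deltas=[{"translation": [0, -0.1, 1], "rot": [0, 0, 0]}, {"translation": [0, -0.1, 3], "rot": [0, 0, 0]}, {"translation": [0, -0.1, 5], "rot": [0, 0, 0]}, {"translation": [0, -0.1, 6.5], "rot": [0, 0, 0]}, {"translation": [0, -0.1, 7.3], "rot": [0, 0, 0]}, {"translation": [0, -0.1, 7.5], "rot": [0, 0, 0]}, {"translation": [0, -0.1, 7.5], "rot": [0, 0, 0]}, {"translation": [0, -0.1, 7.5], "rot": [0, 0, 0]}])

```text
clock: 30.78
eef_pos: [452.4, 261.7, 207.5]
tcp_rot: [3.141, 0.001, -3.141]
contact_force: [0.1, 0.3, -0.0]
opening: 0.999
```

Request:
step_arm(deltas=[{"translation": [0, 0, 0], "rot": [0, 0, 0]}, {"translation": [0, 0, 0], "rot": [0, 0, 0]}, {"translation": [0, 0, 0], "rot": [0, 0, 0]}, {"translation": [0, 0, 0], "rot": [0, 0, 0]}, {"translation": [0, 0, 0], "rot": [0, 0, 0]}, {"translation": [0, 0, 0], "rot": [0, 0, 0]}, {"translation": [0, 0, 0], "rot": [0, 0, 0]}], grip=255, squeeze=70)

```text
clock: 31.65
eef_pos: [452.3, 261.4, 207.9]
tcp_rot: [-3.141, 0.0, -3.141]
contact_force: [-2.5, -2.2, 11.2]
opening: 0.747
```

```bash
python3 - <<'E'
from m import *
s=readout.sense();print(s['clock'],s['eef_pos'],s['opening'],s['contact_force'])
f=grab('wrist','w19')
E
```

```text
31.65 [452.34679527 261.39026745 207.85672384] 0.7472704197389991 [-2.51100769 -2.16657856 11.2392758 ]
```

View pics/w19.png

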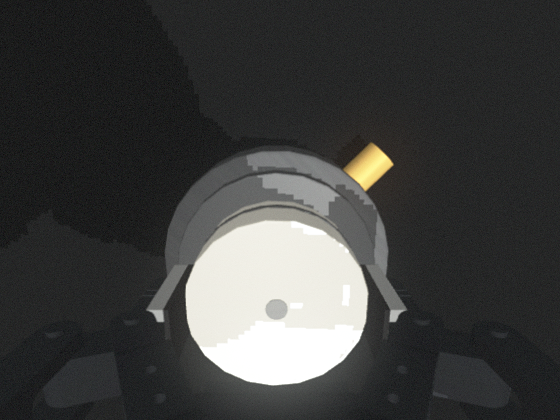

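White is gripped, with an opening of 0.747 (about 63.5 mm) and its dot at (277,309). Lifting, then carrying to the white dish.

Request:
step_arm(deltas=[{"translation": [0, 0, -0.3], "rot": [0, 0, 0]}, {"translation": [0, 0, -0.8], "rot": [0, 0, 0]}, {"translation": [0, 0, -1.6], "rot": [0, 0, 0]}, {"translation": [0, 0, -3], "rot": [0, 0, 0]}, {"translation": [0, 0, -4.5], "rot": [0, 0, 0]}, {"translation": [0, 0, -5.6], "rot": [0, 0, 0]}, {"translation": [0, 0, -6], "rot": [0, 0, 0]}, {"translation": [0, 0, -6], "rot": [0, 0, 0]}], squeeze=90)

```text
clock: 32.7
eef_pos: [452.2, 261.5, 267.2]
tcp_rot: [3.141, 0.0, -3.141]
contact_force: [0.1, 0.8, -8.5]
opening: 0.74
```

```bash
python3 - <<'E'
from m import *
s=readout.sense();print(s['clock'],s['eef_pos'],s['opening'],s['contact_force'])
f=grab('wrist','w20')
E
```

```text
32.7 [452.21960803 261.49201961 267.24082163] 0.7396435264719298 [ 0.06865672  0.80624597 -8.52059782]
```

View pics/w20.png

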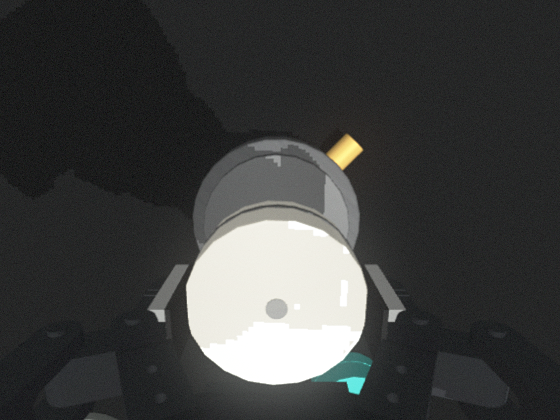

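Request:
step_arm(deltas=[{"translation": [-0.1, -1.2, 0], "rot": [0, 0, 0]}, {"translation": [-0.4, -4.5, 0], "rot": [0, 0, 0]}, {"translation": [-0.8, -9, 0], "rot": [0, 0, 0]}, {"translation": [-1.2, -14, 0], "rot": [0, 0, 0]}, {"translation": [-1.6, -19, 0], "rot": [0, 0, 0]}, {"translation": [-2, -23.5, 0], "rot": [0, 0, 0]}, {"translation": [-2.3, -26.8, 0], "rot": [0, 0, 0]}, {"translation": [-2.43, -27.99, 0], "rot": [0, 0, 0]}])

```text
clock: 33.75
eef_pos: [476.2, -20.5, 266.7]
tcp_rot: [-3.141, -0.001, 3.14]
contact_force: [0.2, 0.7, -8.3]
opening: 0.735
```

Request:
step_arm(deltas=[{"translation": [0, 0, 1], "rot": [0, 0, 0]}, {"translation": [0, 0, 3], "rot": [0, 0, 0]}, {"translation": [0, 0, 4.6], "rot": [0, 0, 0]}, {"translation": [0, 0, 5.4], "rot": [0, 0, 0]}, {"translation": [0, 0, 5.4], "rot": [0, 0, 0]}, {"translation": [0, 0, 5.4], "rot": [0, 0, 0]}])

```text
clock: 34.5
eef_pos: [476.9, -18.3, 213.3]
tcp_rot: [-3.142, 0.001, -3.141]
contact_force: [-0.5, -0.3, -6.8]
opening: 0.741
```

```bash
python3 - <<'E'
from m import *
s=readout.sense();print(s['clock'],s['eef_pos'],s['opening'],s['contact_force'])
f=grab('wrist','w21');print(proj(f,(478,-18.4,8)), proj(f,(476.5,-18.4,62)))
E
```

```text
34.5 [476.86680222 -18.25861023 213.3063913 ] 0.7412884841634659 [-0.51522683 -0.27588503 -6.7595996 ]
[274.10097575 250.96505975] [273.18989612 302.14712087]
```

View pics/w21.png

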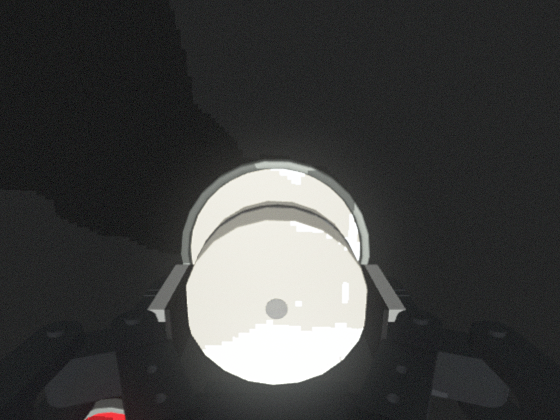

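The rim spans columns 182–369, so it is centred at about (275.5,251), and the dot at (277,309) is within about 1 mm of centre. Lowering.

Request:
step_arm(deltas=[{"translation": [0, -0.05, 0.8], "rot": [0, 0, 0]}, {"translation": [0, -0.05, 1.6], "rot": [0, 0, 0]}, {"translation": [0, -0.05, 2.2], "rot": [0, 0, 0]}, {"translation": [0, -0.05, 2.6], "rot": [0, 0, 0]}, {"translation": [0, -0.05, 2.8], "rot": [0, 0, 0]}, {"translation": [0, -0.05, 2.9], "rot": [0, 0, 0]}, {"translation": [0, -0.05, 3], "rot": [0, 0, 0]}, {"translation": [0, -0.05, 3], "rot": [0, 0, 0]}])

```text
clock: 35.55
eef_pos: [476.6, -18.9, 183.0]
tcp_rot: [-3.142, 0.0, -3.141]
contact_force: [0.1, 0.1, -7.8]
opening: 0.742
```

Request:
step_arm(deltas=[{"translation": [0, 0, 0.05], "rot": [0, 0, 0]}, {"translation": [0, 0, 0.1], "rot": [0, 0, 0]}, {"translation": [0, 0, 0.1], "rot": [0, 0, 0]}])

```text
clock: 35.92
eef_pos: [476.6, -18.9, 182.2]
tcp_rot: [-3.142, 0.0, -3.141]
contact_force: [0.1, 0.4, -2.6]
opening: 0.744
```

Partly supported (-2.6 N). One more small step down, then release.

Request:
step_arm(deltas=[{"translation": [0, 0, 0.05], "rot": [0, 0, 0]}, {"translation": [0, 0, 0.05], "rot": [0, 0, 0]}])

```text
clock: 36.17
eef_pos: [476.7, -18.9, 182.1]
tcp_rot: [-3.142, 0.0, -3.141]
contact_force: [-3.6, 1.1, 6.5]
opening: 0.744
```

Request:
step_arm(deltas=[{"translation": [0, 0, 0], "rot": [0, 0, 0]}, {"translation": [0, 0, 0], "rot": [0, 0, 0]}, {"translation": [0, 0, 0], "rot": [0, 0, 0]}, {"translation": [0, 0, 0], "rot": [0, 0, 0]}], grip=0)

```text
clock: 36.67
eef_pos: [476.7, -18.9, 181.5]
tcp_rot: [-3.142, 0.0, -3.141]
contact_force: [-0.6, 1.1, 0.3]
opening: 1.003
```

```bash
python3 - <<'E'
from m import *
s=readout.sense();print(s['clock'],s['eef_pos'],s['opening'],s['contact_force'])
f=grab('wrist','w22')
E
```

```text
36.675 [476.66065873 -18.92237317 181.4920197 ] 1.0027533421292945 [-0.61830081  1.07632188  0.2813112 ]
```

View pics/w22.png

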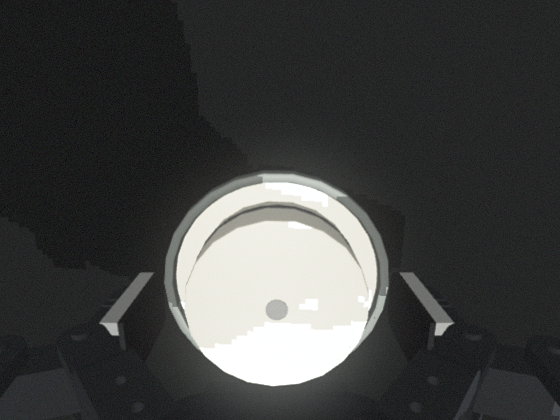

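White stands in its dish, dot (277,310), with the fingers open and clear. Rising and backing off so all the dishes can be seen.

Request:
step_arm(deltas=[{"translation": [0, 0, -0.5], "rot": [0, 0, 0]}, {"translation": [0, 0, -2], "rot": [0, 0, 0]}, {"translation": [0, 0, -5], "rot": [0, 0, 0]}, {"translation": [0, 0, -9], "rot": [0, 0, 0]}, {"translation": [0, 0, -12], "rot": [0, 0, 0]}, {"translation": [0, 0, -13], "rot": [0, 0, 0]}, {"translation": [0, 0, -13], "rot": [0, 0, 0]}])

```text
clock: 37.6
eef_pos: [476.6, -18.9, 312.1]
tcp_rot: [-3.142, 0.001, -3.141]
contact_force: [-0.2, -0.7, 0.2]
opening: 1.001
```

```bash
python3 - <<'E'
from m import *
s=readout.sense();print(s['clock'],s['eef_pos'],s['opening'],s['contact_force'])
f=grab('wrist','w23');print(proj(f,(476.5,-18.4,8)), proj(f,(476.5,-18.4,32)))
E
```

```text
37.6 [476.5508681  -18.89784559 312.07188566] 1.0008416802802038 [-0.16783107 -0.68428024  0.22067104]
[275.78873839 200.62352357] [275.7248829  208.99634437]
```

View pics/w23.png

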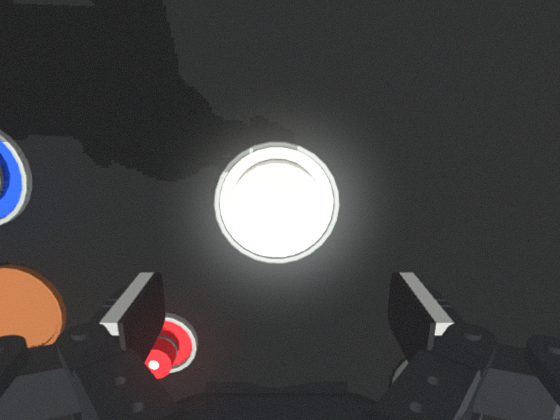

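Request:
step_arm(deltas=[{"translation": [0, 3, 0], "rot": [0, 0, 0]}, {"translation": [0, 8, 0], "rot": [0, 0, 0]}, {"translation": [0, 13, -2], "rot": [0, 0, 0]}, {"translation": [0, 18, -4], "rot": [0, 0, 0]}, {"translation": [0, 23, -6], "rot": [0, 0, 0]}, {"translation": [0, 27, -8], "rot": [0, 0, 0]}, {"translation": [0, 30, -9], "rot": [0, 0, 0]}, {"translation": [0, 30, -9], "rot": [0, 0, 0]}])

```text
clock: 38.65
eef_pos: [476.4, 282.8, 400.6]
tcp_rot: [-3.141, -0.001, -3.139]
contact_force: [-0.1, 0.5, -0.8]
opening: 1.006
```

Request:
step_arm(deltas=[{"translation": [0, 3, 0], "rot": [0, 0, 0]}, {"translation": [0, 8, 0], "rot": [0, 0, 0]}, {"translation": [0, 12, 0], "rot": [0, 0, 0]}, {"translation": [0, 14, 0], "rot": [0, 0, 0]}, {"translation": [0, 15, 0], "rot": [0, 0, 0]}, {"translation": [0, 15, 0], "rot": [0, 0, 0]}, {"translation": [0, 15, 0], "rot": [0, 0, 0]}])

```text
clock: 39.52
eef_pos: [476.6, 430.0, 401.4]
tcp_rot: [-3.141, -0.0, 3.141]
contact_force: [-0.2, 0.2, 0.7]
opening: 1.001
```

```bash
python3 - <<'E'
from m import *
s=readout.sense();print(s['clock'],s['eef_pos'],s['opening'],s['contact_force'])
f=grab('top');c=f['image'][140:310,180:440];cv2.imwrite('pics/t24.png',cv2.resize(c,None,fx=3,fy=3,interpolation=2)[:,:,::-1])
f=grab('side','s24')
c=f['image'][150:310,190:400];cv2.imwrite('pics/sc24.png',cv2.resize(c,None,fx=3.7,fy=3.7,interpolation=2)[:,:,::-1])
E
```

```text
39.525 [476.64579305 430.02132095 401.38614246] 1.0007316332466298 [-0.21117222  0.23552719  0.65488348]
```

View pics/t24.png

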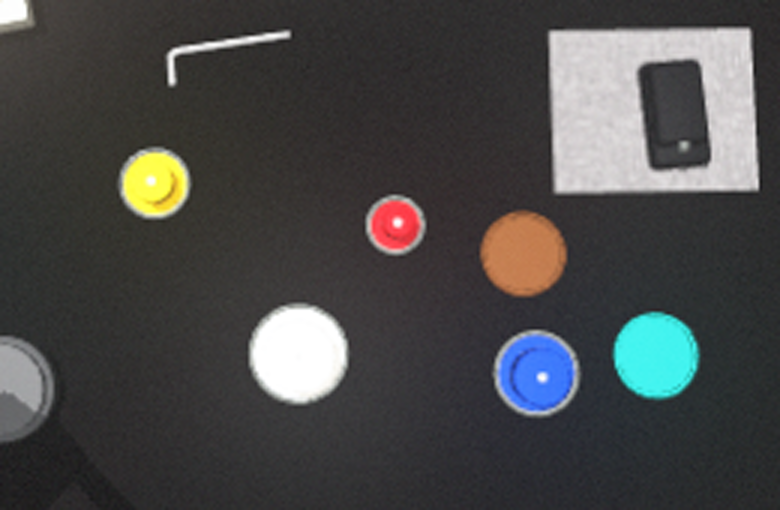

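View pics/sc24.png

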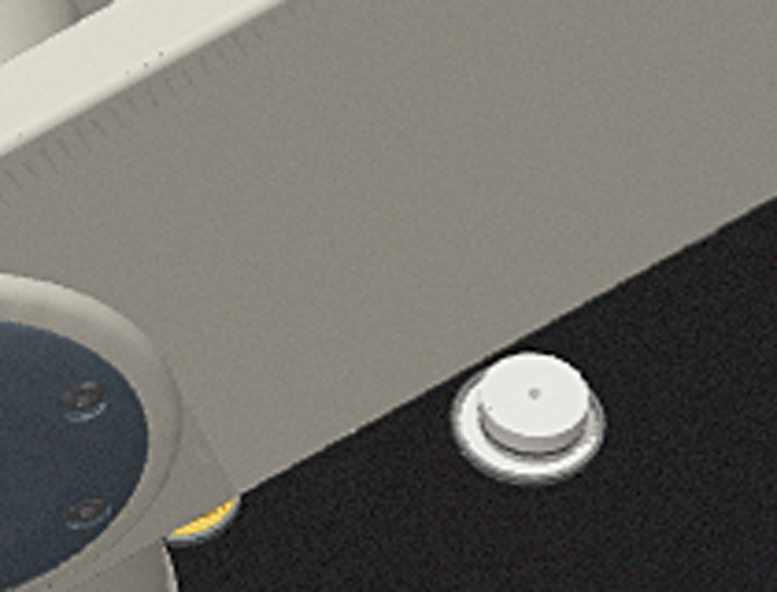

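All four weights are in their dishes. In the top crop red is at (396,224), yellow at (152,181), blue at (541,376) and white at (298,353). The hex key (225,55) and mouse (680,115) look unmoved. A final numerical check follows.

```bash
python3 - <<'E'
from m import *
f=grab('top');im=f['image']
old=cv2.imread('pics/top0.png')[:,:,::-1]
D={'red':(600.4,-114.5),'yellow':(644.6,118),'blue':(455.8,-245.7)}
for c,(x,y) in D.items():
    for s,ce,e in blobs(cv2 and f,c,150):
        u,v=proj(f,(x,y,4))
        if np.hypot(ce[0]-u,ce[1]-v)>12: continue
        cc=onz(f,s[0]+s[2]/2-.5,s[1]+s[3]/2-.5,4)
        u,v=proj(f,(x,y,32));u0,v0=int(u)-3,int(v)-3
        g=im[v0:v0+8,u0:u0+8].min(2).astype(float);g=np.clip(g-np.percentile(g,60)-25,0,None)
        yy,xx=np.mgrid[v0:v0+8,u0:u0+8];d=onz(f,(g*xx).sum()/g.sum(),(g*yy).sum()/g.sum(),32)
        print(c,'dish',np.round(cc[:2],1),'weight',np.round(d[:2],1),'diff',np.round((d-cc)[:2],1))
for n,b in (('hex',(230,145,285,172)),('mouse',(360,145,436,208))):
    x0,y0,x1,y1=b
    a=old[y0:y1,x0:x1].astype(np.float32).mean(2);q=im[y0:y1,x0:x1].astype(np.float32).mean(2)
    print(n,cv2.phaseCorrelate(np.ascontiguousarray(a),np.ascontiguousarray(q)))
s=readout.sense();print(s['clock'],np.abs(s['qvel']).max())
E
```

```text
red dish [ 601.5 -114.5] weight [ 601.6 -114.2] diff [0.1 0.3]
yellow dish [646.1 118.6] weight [644.9 118.1] diff [-1.1 -0.4]
blue dish [ 456.9 -244.8] weight [ 454.5 -246. ] diff [-2.4 -1.2]
hex ((0.02239214001390266, 0.4619748313685861), 0.961412184326737)
mouse ((-0.005315285035301542, -0.003093658047646386), 0.9782898274250329)
39.675 0.0051115937723747885
```

```bash
python3 -c "
from rig import ticket; print(ticket.sign_off())"
```

```text
the job is handed in; nothing more can be done
None
```

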